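# Load the pull-test rig, shut its guard and draw the spring gauge to the clip

### The job

Clear the try square off the rig's bed into the tool tray, then load every specimen holder lengthwise into the fence corner: side by side without gaps from the side fence on, square, and each with its far end flush on the end fence. Then push the guard door shut until its catch holds it, and with it shut draw the spring gauge out until its pointer is level with the clip on the scale, hold it there for two seconds and let it run back home. At the end the holders must still lie flush and the door must be shut; leave the other things on the bench where they are.

Things in the scene. Friction and masses are not known exactly. Their poses are not given: they have to be found in the camera images.
- rig: pull-test rig, fixed: aluminium bed plate 240 (x) x 340 (y, from -175 to +165) x 12 mm thick; origin on its underside. x points away from the robot, y to its left (yaw within 0.12 rad). Two dark steel fences, 22 mm high above the bed, form a corner; the gauge lies left (+y) of the side fence, the hinged guard door along the right (-y) edge.
- corner (a point): inside corner of the fences on the bed's surface (z 12 mm), axes as the rig's. End fence face: x = 0, y 0 to -210 mm; side fence face: y = 0, x 0 to -188. Holders lie along x with their far ends on the end fence: in a flush row their origins have x = -55 and y = -25, -75, -125. Bed clear to the shut door at y = -215 and to x = -210.
- holder_a: specimen holder, plain aluminium: flat block 110 (x) x 50 (y) x 20 mm high with an upright grip tab 60 (x) x 12 (y) mm on its middle, 20 to 56 mm above the underside. Origin: centre of the underside. The two or three holders are identical (either way round will do), 0.24 to 0.42 kg. None if absent.
- holder_b: specimen holder, plain aluminium: flat block 110 (x) x 50 (y) x 20 mm high with an upright grip tab 60 (x) x 12 (y) mm on its middle, 20 to 56 mm above the underside. Origin: centre of the underside. The two or three holders are identical (either way round will do), 0.24 to 0.42 kg. None if absent.
- holder_c: specimen holder, plain aluminium: flat block 110 (x) x 50 (y) x 20 mm high with an upright grip tab 60 (x) x 12 (y) mm on its middle, 20 to 56 mm above the underside. Origin: centre of the underside. The two or three holders are identical (either way round will do), 0.24 to 0.42 kg. None if absent.
- square: try square lying flat on the bed: dark steel stock 80 (x) x 16 (y) x 22 mm high; near its +x end (x = 18 to 40) a thin steel blade, 22 mm wide, 3 mm thick, reaches along +y to y = 98 mm at 11 mm height. Origin: centre of the stock's underside; 0.24 kg.
- square_grip (a point): good grip point on the square's stock, 12 mm from the stock's middle in -x, 12 mm above its underside; axes as the square's (grip across y, 16 mm wide).
- square_tip (a point): far end of the square's blade (29, 97, 11 mm in the square's frame).
- tray: tool tray, fixed: open grey plastic box 160 (x) x 190 (y) x 35 mm high, walls and floor about 4 mm, on the left of the table; origin at the centre of its underside.
- guard (a joint): angle of the guard door (rad): 0 shut, up to 1.5 open. It must be pushed over a sprung roller catch on the last 0.07 rad (some 3 N near its free edge; it snaps home from about 0.025 on) and then stays below 0.01. Otherwise it swings lightly.
- guard_hinge (a point): the door's upright hinge axis, at the far (+x) end of the rig's right edge (100, -160, 50 mm in the rig's frame). Axes turn with the door: it reaches from the hinge along its own -x, and its outer face (to push on) looks to its own -y.
- guard_edge (a point): middle of the door's free edge, 196 mm from the hinge. Door: blue frame, grey panel, 10 mm thick, 15 to 85 mm above the table. Shut, it lies along the rig's x; it opens to the right, the free edge going to -y. A catch post, 62 mm high, stands 14 to 26 mm beyond the shut free edge (towards the robot): push at least 40 mm inside the edge.
- gauge (a joint): how far the spring gauge is drawn out (m): 0 home, 0.075 at most. Its spring pulls back with about 2.7 N at home and 180 N/m more (12 N at 50 mm), and draws it home when let go.
- gauge_handle (a point): centre of the gauge's upright black handle plate, 12 (x) x 46 (y) x 36 mm high, its top 58 mm above the table; axes as the rig's. It is drawn along the rig's -x (towards the robot). At home 44 mm are free between it and the white housing behind it (64 mm high); a 10 mm rod at the plate's mid height joins them.
- pointer (a point): tip of the thin steel pointer on the left (+y) of the handle plate, at the middle of the plate's thickness; it runs over the white scale.
- clip: small dark steel clip (6 x 12 x 20 mm) at the left edge of the white scale, fixed, 30 to 55 mm from the pointer's home along the rig's -x; origin under its tip, axes as the rig's. It marks how far to draw: the pointer is level with it when both have the same x in the rig's frame.
- solvent: bystander, not part of the job: white bottle, 60 mm wide, 105 mm high; origin at its underside's centre.
- tape_roll: bystander, not part of the job: roll of tape lying flat, 90 mm wide, 24 mm high; origin at its underside's centre.
- meter: bystander, not part of the job: loose blue water meter, 76 mm wide; origin at its underside's centre.
- mug: bystander, not part of the job: white mug, 80 mm wide, 90 mm high; origin at its underside's centre.
- glue_can: bystander, not part of the job: steel can, 66 mm wide, 100 mm high; origin at its underside's centre.
- multimeter: bystander, not part of the job: black multimeter lying flat, 85 x 170 x 40 mm; origin at its underside's centre.

How it is judged:
By the outcome, as a careful person would: the job done as asked, in the order asked, and still so for the second after the job is handed in, with the robot touching nothing.
Of holder_a, holder_b, holder_c only 2 to 3 are there at a start; the rules pass over those that are not, and their reading is None.
At some moment in a run one of holder_a, holder_b, holder_c may be knocked a few centimetres aside while the robot is not near it.
It also fails if it takes over 210 s, if anything falls off the work surface, if the arm or the gripper's body presses on something with over 40 N, if the wrist force passes 120 N, or if a joint passes its speed limit or range.

### The arm

A 6-joint arm with a two-finger parallel gripper is mounted at the origin on the work surface. World frame = base frame: x ahead of the robot, y to its left, z up, the work surface at z = 0. Lengths are in mm, angles in degrees, forces in N, time in s.
With the tool pointing down it reaches from about 350 to 850 mm from the base axis. Payload 8.1 kg.
Tool frame: the origin (TCP) lies at the very end of the fingers, on their centre line; the grasp point (between the pads) lies r.tcp_to_grasp behind it (r.tcp_to_grasp is the distance from the TCP to the grasp point, in mm); z points along the fingers, y is the line along which they close (so a half turn about z gives the same grasp; the last joint's range is limited). The gripper opens to 85 mm and grips with 20 to 120 N. Pads are 22 mm wide; open, the fingers measure 114 mm over their backs; the gripper's body (76 mm by 85 mm) begins 54 mm behind the grasp point. The pads swing forward as they close: fully open they stand 13 mm farther back than shut.
Start: joints at [-81.555, 7.471, 85.268, -0, 87.261, -4.893], TCP at [138.442, -583.814, 231.292] pointing down, gripper open.
Joint ranges: [-169.43, 169.43], [-51.17, 129.36], [1.28, 143.12], [-76.62, 256.62], [0, 156.53], [-152.29, 152.29]. Speed limits (degrees/s): [136.94, 136.94, 159.86, 180, 180, 180].

### API

Orientations are given as [roll, pitch, yaw] about the fixed x, y, z axes, in that order (R = Rz(yaw) Ry(pitch) Rx(roll)).
In Python, from bench import r gives the robot as it stands.
- The arm moves only by the shell command python3 -m handwheel 'ROWS' [OPENING] [FORCE]. ROWS is JSON, a list of rows, each a list of 4 numbers: the shift along the tool's x, y, z in m, then the turn about the tool's z in degrees. A call has 1 to 10 rows; each row shifts and turns the commanded pose from where the row before left it, along the tool's axes as they then stand; what a row does not reach is not made up. A row lasts 1/10 s, in which the tool goes at most 50 mm and 8.59 degrees, less where a joint would pass 70% of its speed; a pose out of reach is approached as far as the arm can. A call is refused whole if a number of a shift passes 0.05 or a number of a turn 8.59, either way. A call with a gripper value outside its range is refused whole. OPENING is the finger opening in m, from 0 to 0.0854, set as the call begins (- or left out, the last holds). The fingers move at their own pace and stop on an object; FORCE is the grip in N (left out, the last holds). Time passes only in rows, so rows that do not move let the fingers close. It gives the time, the measured TCP pose, the force, the opening and the grip force at its end, in the units of the state.
- r.sense(): the state, without advancing time (a new reading comes with each control period).
- r.snapshot(name): name is "scene" or "top" or "wrist"; returns the picture (420x560x3 uint8, red, green, blue); there is no depth.
- r.camera_params(name): a dict with "fx", "fy", "cx", "cy" (pixels), "R" (3x3) and "t" (3): a world point X has camera coordinates R X + t; the wrist camera has in their place "mount" (4x4, takes a point from camera to tool coordinates, whose origin is the TCP and whose axes are the flange's). Camera axes: x right, y down, z forward; pixel columns grow to the right and rows downward; lengths in mm; the calibration is good to about 2 mm. A picture is of the moment at which its call begins: read the wrist's pose just before it. camera_params takes no time and is no camera call.
- r.hand_in(): hands the job in; it is judged then, once.
The state is a dict: "time": time; "joint_pos": joint angles; "qd": joint speeds; "joint_efforts": joint torques, N m; "tool_pos": TCP position; "tcp_rot": TCP orientation; "ft_force": force on the tool from outside, world axes, zero at the start; "wrist_torque": the same for the moment, N m; "finger_gap": finger opening in mm; "grip_force": force on a finger pad.
Only numpy, scipy, OpenCV 4.12 (cv2) and the standard library are available. Lean on these libraries where they do the work, as an engineer would, in place of code of your own. Each camera call takes 0.05 s, during which the arm holds its last target. There are 200 camera calls.

## Working session

There is one attempt and no reset: what is moved stays moved. The work goes in short steps, Python scripts to look and compute and a shell command to move; the robot and the scene stay as the last step left them, time stands still between calls to the robot, and variables do not carry over. Pictures are saved under pics/ and viewed, at most 14 in all, crops included, and the job is handed in when it is done.

```bash
ls; mkdir -p pics
python3 - <<'E'
from bench import r
import cv2,json
for n in("top","scene"):
    cv2.imwrite(f"pics/{n}0.png",cv2.resize(r.snapshot(n)[:,:,::-1],(800,600),interpolation=cv2.INTER_CUBIC))
    print(n,r.camera_params(n))
print(r.camera_params("wrist"),r.tcp_to_grasp); print(r.sense())
E
```

```text
pics
top {'fx': 540.0517162223689, 'fy': 540.0517162223689, 'cx': 278.2051162994563, 'cy': 200.94829739553387, 'R': array([[-0.04740936, -0.99886088, -0.00541239],
       [-0.97408099,  0.04743165, -0.22117067],
       [ 0.22117545, -0.00521345, -0.9752201 ]]), 't': array([  -9.04929209,  582.40492077, 1631.1809578 ])}
scene {'fx': 422.55981040623186, 'fy': 422.55981040623186, 'cx': 281.33323745464946, 'cy': 214.49598677725888, 'R': array([[-0.51547601,  0.85663986, -0.02127515],
       [ 0.60398251,  0.34560546, -0.71816571],
       [-0.60785657, -0.38304701, -0.69554682]]), 't': array([ 318.32060136, -284.36019886, 1436.36786906])}
{'fx': 364.5414435990162, 'fy': 364.5414435990162, 'cx': 281.8454233562467, 'cy': 202.32976912720505, 'mount': array([[ 6.78462142e-04, -9.59010131e-01, -2.83370974e-01,
         7.17575196e+01],
       [ 9.99999411e-01,  8.90570818e-04, -6.19698947e-04,
        -2.12781439e-01],
       [ 8.46659489e-04, -2.83370387e-01,  9.59010170e-01,
        -1.43584025e+02],
       [ 0.00000000e+00,  0.00000000e+00,  0.00000000e+00,
         1.00000000e+00]])} 18.700000000000003
{'time': 0.1, 'joint_pos': array([-8.15543841e+01,  7.51216089e+00,  8.53229271e+01,  3.00488120e-04,
        8.72622529e+01, -4.89461770e+00]), 'qd': array([-0.01998033, -0.14905684, -0.0965019 , -0.15661486, -0.00870508,
       -0.09957491]), 'joint_efforts': array([ 4.78057973e-04, -5.70951498e+01, -5.01943374e+01, -1.93028109e-04,
        8.09724588e-03, -7.02170183e-06]), 'tool_pos': array([ 138.37407446, -583.31349029,  230.33603167]), 'tcp_rot': array([-1.79903040e+02, -8.60447010e-03,  1.33402117e+01]), 'ft_force': array([-0.20074198,  0.05220615,  0.04809819]), 'wrist_torque': array([-0.03252629, -0.02876835,  0.00170032]), 'grip_force': 0.0, 'finger_gap': 85.58792429111477}
```

View pics/top0.png

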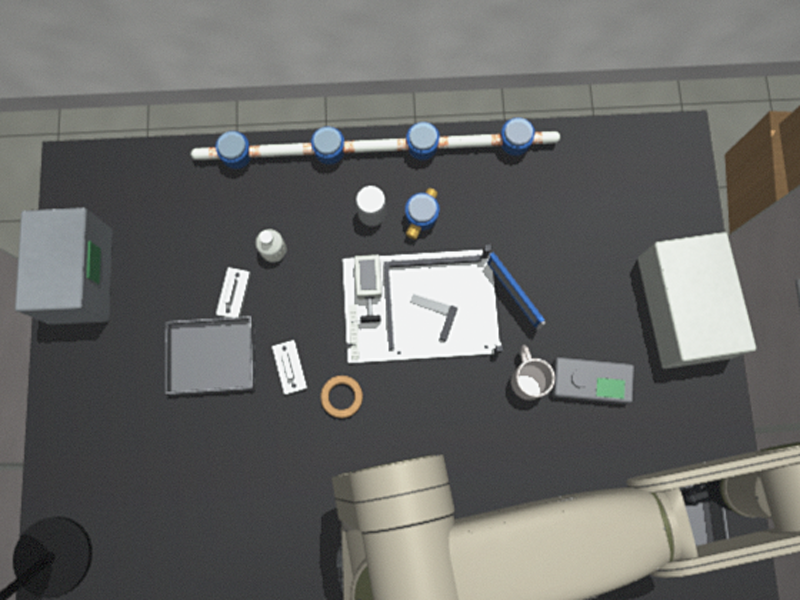

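View pics/scene0.png

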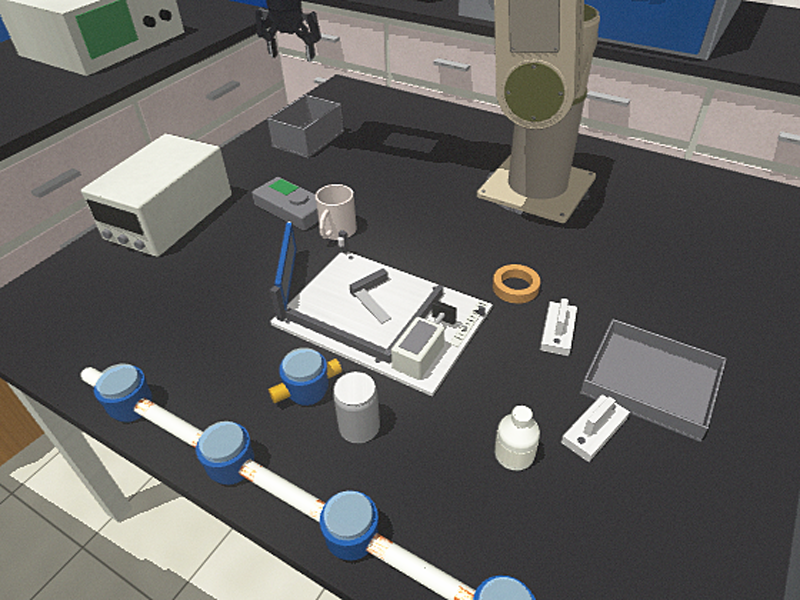

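The top view shows two holders at 800-px positions (233,293) and (289,367), and the square's stock at (449,323) with its blade tip at (412,299). The tray is at (209,356), the rig at about (345..498, 250..362), and the door is open with its edge at (541,323). The scene view shows no third holder.

```bash
cat > h.py <<'E'
from bench import r
import numpy as np, cv2
from scipy.spatial.transform import Rotation as Ro
def ray(n,uv,z,P=None,s=None):
    """pixel (in 560x420) -> point on plane z; s = state for the wrist"""
    p=P or r.camera_params(n); d=np.array([(uv[0]-p['cx'])/p['fx'],(uv[1]-p['cy'])/p['fy'],1.])
    if n=='wrist':
        M=np.array(p['mount']); Rt=Ro.from_euler('xyz',s['tcp_rot'],degrees=True).as_matrix()
        o=Rt@M[:3,3]+s['tool_pos']; D=Rt@M[:3,:3]@d
    else:
        R=np.array(p['R']); o=-R.T@np.array(p['t']); D=R.T@d
    return o+D*(z-o[2])/D[2]
def proj(n,X,s=None):
    p=r.camera_params(n); X=np.array(X,float)
    if n=='wrist':
        M=np.array(p['mount']); Rt=Ro.from_euler('xyz',s['tcp_rot'],degrees=True).as_matrix()
        c=M[:3,:3].T@(Rt.T@(X-s['tool_pos'])-M[:3,3])
    else: c=np.array(p['R'])@X+p['t']
    return np.array([p['fx']*c[0]/c[2]+p['cx'],p['fy']*c[1]/c[2]+p['cy']])
def snap(n,name,sc=800/560):
    s=r.sense(); im=r.snapshot(n)[:,:,::-1].copy()
    cv2.imwrite(f'pics/{name}_raw.png',im); cv2.imwrite(f'pics/{name}.png',cv2.resize(im,None,fx=sc,fy=sc,interpolation=cv2.INTER_CUBIC))
    import json; json.dump({k:np.asarray(s[k]).tolist() for k in('tool_pos','tcp_rot')},open(f'pics/{name}.json','w'))
    return im,s
E
python3 - <<'E'
from h import *
k=1.42857
for nm,z,pts in [("bed",12,[(344,259),(349,362),(498,353)]),("holderup z20",20,[(233,293),(289,367)]),("stock",22,[(456,306),(441,341)]),("bladetip",14,[(412,299)]),("tray",35,[(165,319),(252,317),(253,390),(168,394)]),("door",85,[(492,254),(543,322)]),("handle",58,[(371,318)]),("mug",90,[(532,378)]),("fencecorner",34,[(388,264)]),("sidefence end",34,[(391,349)])]:
    print(nm,[ray("top",(u/k,v/k),z)[:2].round().tolist() for u,v in pts])
E
```

```text
bed [[665.0, 82.0], [428.0, 78.0], [432.0, -254.0]]
holderup z20 [[596.0, 334.0], [422.0, 211.0]]
stock [[541.0, -166.0], [464.0, -128.0]]
bladetip [[564.0, -69.0]]
tray [[541.0, 482.0], [536.0, 289.0], [374.0, 288.0], [374.0, 472.0]]
door [[641.0, -247.0], [485.0, -346.0]]
handle [[516.0, 24.0]]
mug [[366.0, -311.0]]
fencecorner [[643.0, -18.0]]
sidefence end [[449.0, -16.0]]
```

```bash
python3 -m handwheel '[[0,0,-0.02,6.7],[0,0,-0.02,6.64],[0.03,-0.038,-0.005,0],[0.03,-0.038,-0.005,0],[0.03,-0.038,-0.005,0],[0.03,-0.038,-0.005,0],[0.03,-0.038,-0.005,0],[0.03,-0.038,-0.005,0],[0.03,-0.038,-0.005,0],[0.03,-0.038,-0.005,0]]'; python3 -m handwheel '[[0.03,-0.038,-0.005,0],[0.03,-0.038,-0.005,0],[0.03,-0.038,-0.005,0],[0.03,-0.038,-0.005,0],[0.03,-0.038,-0.005,0],[0,0,0,0],[0,0,0,0]]'
python3 - <<'E'
from h import *
snap('wrist','w1'); print(r.sense()['time'])
E
```

```text
time: 1.1
tool_pos: [379.1, -278.0, 311.2]
tcp_rot: [-180.0, 0.0, -0.0]
ft_force: [0.9, -1.0, -0.5]
finger_gap: 85.8
grip_force: 0.0
time: 1.8
tool_pos: [528.7, -88.7, 335.6]
tcp_rot: [-180.0, 0.1, 0.2]
ft_force: [-1.2, 0.1, -0.5]
finger_gap: 85.4
grip_force: 0.0
1.85
```

View pics/w1.png

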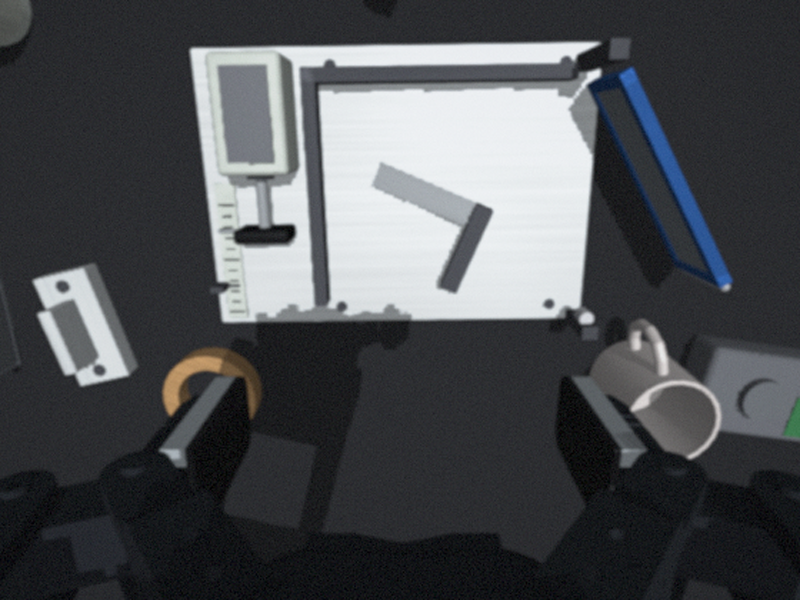

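The wrist view shows the bed corners at (191,47), (223,322), (581,317) and (603,41). The square's stock runs (490,208)–(440,288) with its blade tip at (377,172). The handle is at (265,235), the clip at (219,288), and the lower-left holder at (85,325).

Run:
```python
from h import *
import json
s=json.load(open('pics/w1.json')); k=1/1.42857
im=cv2.imread('pics/w1_raw.png'); g=cv2.cvtColor(im,cv2.COLOR_BGR2GRAY).astype(float)
def edge(a,b,hw=6,n=20):  # sub-pixel strongest gradient along normals of line a-b (800 px), -> fitted line
    a=np.array(a)*k;b=np.array(b)*k;t=(b-a)/np.linalg.norm(b-a);nn=np.array([-t[1],t[0]]);P=[]
    o=np.arange(-hw,hw+.1,.25)
    for f in np.linspace(.1,.9,n):
        q=a+f*(b-a)+o[:,None]*nn
        v=cv2.remap(cv2.GaussianBlur(g,(0,0),.8).astype(np.float32),q[:,0].astype(np.float32)[None],q[:,1].astype(np.float32)[None],1)[0]
        P.append(q[np.argmax(abs(np.gradient(v)))])
    return np.array(P)
def L(name,a,b,z):
    W=np.array([ray('wrist',p,z,s=s)[:2] for p in edge(a,b)])
    vx,vy,x0,y0=cv2.fitLine(W.astype(np.float32),cv2.DIST_HUBER,0,.01,.01).ravel()
    print(name,'pt',round(x0,1),round(y0,1),'dir deg',round(np.degrees(np.arctan2(vy,vx))%180,2)); return vx,vy,x0,y0
L('bed left',(195,80),(222,310),12); L('bed near',(223,322),(581,317),12);L('bed right',(600,100),(583,300),12);L('bed far',(191,47),(580,42),12)
L('side foot',(321,110),(327,300),12);L('end foot',(330,84),(570,78),12)
L('stock L?',(471,213),(440,285),22);L('stock R',(492,212),(458,290),22);L('stock far',(475,205),(491,209),22)
for n,p,z in [('stock c',[(474,205),(491,209),(455,292),(438,287)],22),('blade tip',[(381,162),(373,184)],14),('handle',[(235,227),(295,227),(235,243),(292,243)],58),('clip',[(210,285),(230,285),(210,292),(228,292)],20+12),('pointer',[(222,232)],30)]:
    print(n,[ray('wrist',(u*k,v*k),z,s=s)[:2].round(1).tolist() for u,v in p])
```

```text
bed left pt 544.0 85.9 dir deg 1.06
bed near pt 431.8 -92.2 dir deg 90.96
bed right pt 528.0 -254.6 dir deg 1.28
bed far pt 671.6 -73.6 dir deg 90.99
side foot pt 555.5 -18.2 dir deg 0.97
end foot pt 636.6 -111.7 dir deg 91.53
stock L? pt 506.8 -134.5 dir deg 155.96
stock R pt 503.3 -153.6 dir deg 158.38
stock far pt 541.7 -159.0 dir deg 67.05
stock c [[541.6, -150.5], [538.1, -165.6], [462.1, -136.5], [466.8, -120.8]]
blade tip [[577.4, -69.3], [558.6, -62.1]]
handle [[527.7, 48.3], [527.9, -0.6], [514.4, 49.5], [514.6, 2.6]]
clip [[470.9, 83.7], [470.9, 65.9], [464.3, 84.4], [464.4, 68.2]]
pointer [[518.4, 69.1]]
```

```bash
cat > d.py <<'E'
# python3 d.py X Y Z YAW [s]: tool-axis shift (m) and turn to reach a target (shift first, then turn)
from h import *; import sys
X=np.array([float(v) for v in sys.argv[1:4]]); yaw=float(sys.argv[4]); s=r.sense()
R=Ro.from_euler('xyz',[180,0,s['tcp_rot'][2]],degrees=True).as_matrix()
print('t',s['time'],'pos',s['tool_pos'].round(1),'rot',s['tcp_rot'].round(2),'F',s['ft_force'].round(1),'gap',round(float(s['finger_gap']),1),'grip',round(float(s['grip_force']),1))
print('shift(mm)',(R.T@(X-s['tool_pos'])).round(1),'turn',round((s['tcp_rot'][2]-yaw+180)%360-180,2))
E
python3 -m handwheel '[[0,0,0.04,7.4],[0,0,0.04,7.4],[0,0,0.04,7.4],[0,0,0,0],[0,0,0,0]]' 0.045; python3 d.py 490.9 -138.9 80 -22
```

```text
time: 2.35
tool_pos: [527.6, -90.8, 216.6]
tcp_rot: [180.0, 0.1, -22.1]
ft_force: [0.5, -0.5, 1.2]
finger_gap: 44.7
grip_force: 0.0
t 2.35 pos [527.6 -90.8 216.6] rot [ 1.7998e+02  9.0000e-02 -2.2080e+01] F [ 0.5 -0.5  1.2] gap 44.7 grip 0.0
shift(mm) [-15.9  58.3 136.6] turn -0.08
```

```bash
python3 -m handwheel '[[-0.004,0.0145,0.03,0],[-0.004,0.0145,0.035,0],[-0.004,0.0145,0.035,0],[-0.004,0.0145,0.035,0],[0,0,0.03,0],[0,0,0.02,0],[0,0,0,0],[0,0,0,0]]'; python3 d.py 490.9 -138.9 15.5 -22
python3 - <<'E'
from h import *
snap('wrist','w2',1.0)
E
```

```text
time: 3.15
tool_pos: [493.6, -138.6, 34.0]
tcp_rot: [180.0, -0.2, -22.1]
ft_force: [0.3, 0.4, -0.3]
finger_gap: 44.9
grip_force: 0.0
t 3.15 pos [ 493.6 -138.6   34. ] rot [180.    -0.19 -22.12] F [ 0.3  0.4 -0.3] gap 44.9 grip 0.0
shift(mm) [-2.4  1.3 18.5] turn -0.12
```

View pics/w2.png

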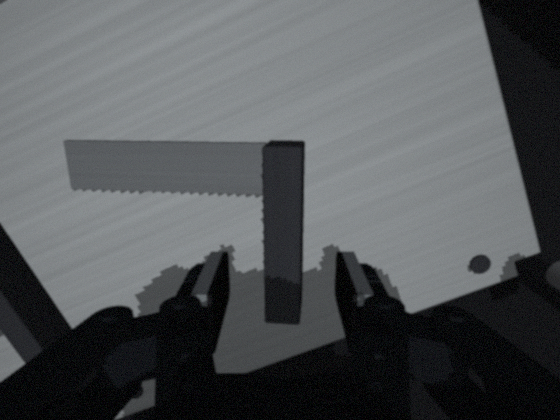

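The stock sits centred between the fingers, at columns 265–303, and is aligned with them. I'll descend and grip.

```bash
python3 -m handwheel '[[0,0.001,0.01,0],[0,0,0.008,0],[0,0,0,0]]'; python3 -m handwheel '[[0,0,0,0],[0,0,0,0],[0,0,0,0],[0,0,0,0]]' 0 50;python3 -m handwheel '[[0,0,-0.02,0],[0,0,-0.03,0],[0,0,-0.04,0],[0,0,-0.04,-7.4],[0,0,0,-7.4],[0,0,0,-7.3],[0,0,0,0],[0,0,0,0]]'; python3 d.py 446 336 110 0
```

```text
time: 3.5
tool_pos: [490.5, -138.1, 12.2]
tcp_rot: [180.0, 0.1, -22.2]
ft_force: [-0.9, 1.2, -0.6]
finger_gap: 45.0
grip_force: 0.0
time: 3.9
tool_pos: [491.6, -138.5, 13.6]
tcp_rot: [-180.0, -0.0, -22.2]
ft_force: [0.1, -0.2, -0.1]
finger_gap: 15.0
grip_force: 49.2
time: 4.7
tool_pos: [490.9, -138.2, 142.7]
tcp_rot: [-180.0, 0.1, -0.3]
ft_force: [0.4, -0.1, -1.8]
finger_gap: 14.7
grip_force: 49.3
t 4.7 pos [ 490.9 -138.2  142.7] rot [-1.7998e+02  6.0000e-02 -3.2000e-01] F [ 0.4 -0.1 -1.8] gap 14.7 grip 49.3
shift(mm) [ -47.5 -474.    32.7] turn -0.32
```

```bash
python3 -m handwheel '[[-0.005,-0.03,0,0],[-0.005,-0.045,0,0],[-0.005,-0.045,0,0],[-0.005,-0.045,0,0],[-0.005,-0.045,0,0],[-0.005,-0.045,0,0],[-0.005,-0.045,0,0],[-0.005,-0.045,0,0],[-0.005,-0.045,0,0],[-0.003,-0.042,0,0]]';python3 -m handwheel '[[0,-0.03,0,0],[0,-0.012,0,0],[0,0,0,0],[0,0,0,0],[0,0,0,0]]';  python3 d.py 446 336 12 0
python3 - <<'E'
from h import *
snap('wrist','w3',1.0)
E
```

```text
time: 5.7
tool_pos: [443.1, 295.6, 142.7]
tcp_rot: [180.0, 0.0, -0.3]
ft_force: [1.1, -0.3, -2.6]
finger_gap: 15.3
grip_force: 49.4
time: 6.2
tool_pos: [444.3, 334.3, 143.0]
tcp_rot: [180.0, 0.0, -0.2]
ft_force: [-0.3, -0.2, -2.8]
finger_gap: 15.1
grip_force: 49.5
t 6.2 pos [444.3 334.3 143. ] rot [ 1.7996e+02  3.0000e-02 -2.2000e-01] F [-0.3 -0.2 -2.8] gap 15.1 grip 49.5
shift(mm) [  1.7  -1.7 131. ] turn -0.22
```

View pics/w3.png

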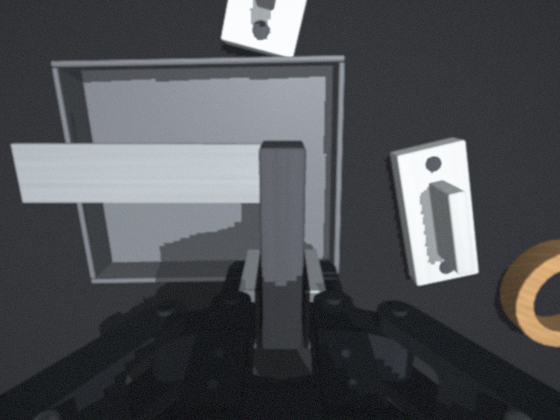

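The carried square is over the tray, with its stock at columns 260–303 and its blade pointing left. The tray rim corners are at (55,65), (342,60), (338,278) and (95,281), and the second holder is at (437,212).

Run:
```python
from h import *
import json
s=json.load(open('pics/w3.json'))
f=lambda pts,z:[ray('wrist',p,z,s=s)[:2].round(1).tolist() for p in pts]
print('tray',f([(55,65),(342,60),(338,278),(95,281)],35))
print('stock top far',f([(260,142),(304,142)],163),'tip',f([(12,145),(22,202)],155))
print('holder',f([(390,154),(465,141),(477,273),(416,285)],20), 'tabtop',f([(432,184),(466,191),(475,268),(441,273)],56))
```

```text
tray [[534.8, 481.1], [537.2, 295.4], [380.9, 291.7], [379.0, 478.4]]
stock top far [[500.7, 341.7], [500.7, 326.9]] tip [[498.9, 431.4], [477.6, 432.2]]
holder [[473.9, 255.1], [483.2, 201.4], [377.0, 176.8], [366.3, 225.1]] tabtop [[459.9, 236.9], [455.1, 214.1], [399.6, 200.1], [395.9, 223.3]]
```

```bash
python3 -m handwheel '[[0,0,0.035,0],[0,0,0.04,0],[0,0,0.03,0],[0,0,0.015,0],[0,0,0.01,0],[0,0,0.006,0],[0,0,0,0],[0,0,0,0]]'; python3 -m handwheel '[[0,0,0,0],[0,0,0,0],[0,0,0,0]]' 0.035;python3 -m handwheel '[[0,0,-0.03,0],[0,0,-0.04,0],[0,0,-0.05,0],[0,0,-0.05,0],[0,0,-0.03,0],[0,0,0,0],[0,0,0,0]]' 0.06
python3 - <<'E'
from h import *
snap('wrist','w4',1.0)
E
python3 d.py 0 0 0 0
```

```text
time: 7.05
tool_pos: [445.2, 336.3, 8.7]
tcp_rot: [-179.9, -0.1, -0.1]
ft_force: [0.6, 0.6, -2.6]
finger_gap: 15.1
grip_force: 49.4
time: 7.35
tool_pos: [444.8, 336.1, 8.2]
tcp_rot: [-179.9, -0.1, -0.1]
ft_force: [-0.0, 0.1, -0.2]
finger_gap: 35.1
grip_force: 0.0
time: 8.05
tool_pos: [444.7, 336.1, 208.5]
tcp_rot: [-179.9, -0.1, -0.1]
ft_force: [-0.7, -0.4, -1.0]
finger_gap: 60.0
grip_force: 0.0
t 8.1 pos [443.9 335.5 206.7] rot [ 1.7999e+02  2.0000e-02 -1.0000e-01] F [-0.7  0.  -0.5] gap 59.9 grip 0.0
shift(mm) [-443.3  336.3  206.7] turn -0.1
```

View pics/w4.png

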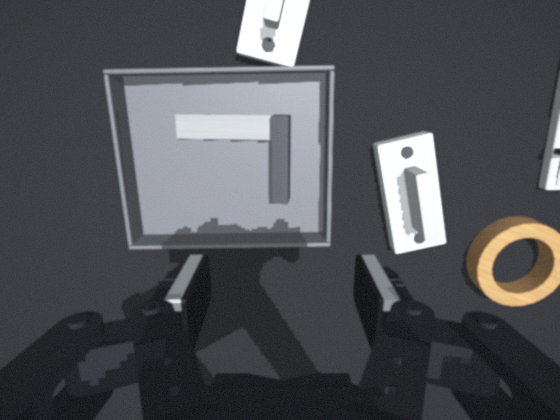

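The square lies flat in the tray. Next is the right-hand holder, at about (410,193).

```bash
python3 -m handwheel '[[-0.004,0.03,0.01,-7],[-0.004,0.04,0.02,-6.7]]' 0.045; python3 d.py 426 217 110 13.7
```

```text
time: 8.3
tool_pos: [440.3, 265.9, 176.3]
tcp_rot: [-180.0, 0.0, 14.0]
ft_force: [0.2, -0.7, 0.2]
finger_gap: 45.6
grip_force: 0.0
t 8.3 pos [440.3 265.9 176.3] rot [-1.7998e+02  2.0000e-02  1.4020e+01] F [ 0.2 -0.7  0.2] gap 45.6 grip 0.0
shift(mm) [-25.7  43.9  66.3] turn 0.32
```

```bash
python3 -m handwheel '[[-0.01,0.02,0.025,0],[-0.01,0.02,0.025,0],[-0.005,0.002,0.015,0],[0,0,0,0],[0,0,0,0]]'
python3 - <<'E'
from h import *
im,s=snap('wrist','w5',1.0)
g=cv2.cvtColor(im,cv2.COLOR_BGR2GRAY); m=(g>130).astype(np.uint8)
cs=[c for c in cv2.findContours(m,0,2)[0] if cv2.contourArea(c)>1500]
for c in cs:
    b=cv2.boxPoints(cv2.minAreaRect(c)); print(cv2.contourArea(c),b.round(),[ray('wrist',p,20,s=s)[:2].round(1).tolist() for p in b])
E
python3 d.py 426 217 27 13.7
```

```text
time: 8.8
tool_pos: [426.3, 219.3, 112.1]
tcp_rot: [-180.0, 0.0, 13.6]
ft_force: [1.1, 0.2, 0.7]
finger_gap: 45.1
grip_force: 0.0
11432.5 [[252. 125.]
 [331. 125.]
 [331. 282.]
 [252. 282.]] [[473.5, 250.7], [485.3, 202.0], [378.4, 171.6], [364.9, 227.0]]
3699.5 [[ -9.  53.]
 [  0.  15.]
 [104.  40.]
 [ 95.  78.]] [[477.9, 412.3], [500.4, 407.4], [501.1, 347.0], [478.2, 350.3]]
11237.0 [[467.   8.]
 [559.   8.]
 [559. 260.]
 [467. 260.]] [[568.3, 143.3], [580.9, 91.3], [433.2, 19.8], [417.8, 83.0]]
9477.0 [[ 58. 209.]
 [ 93.  -2.]
 [191.  14.]
 [155. 226.]] [[387.4, 366.9], [522.4, 355.5], [527.3, 299.1], [391.4, 300.7]]
t 8.85 pos [427.1 219.8 113.1] rot [-1.7998e+02 -6.0000e-02  1.3630e+01] F [ 0.1 -0.1 -0.1] gap 45.0 grip 0.0
shift(mm) [-1.7  2.4 86.1] turn -0.07
```

View pics/w5.png

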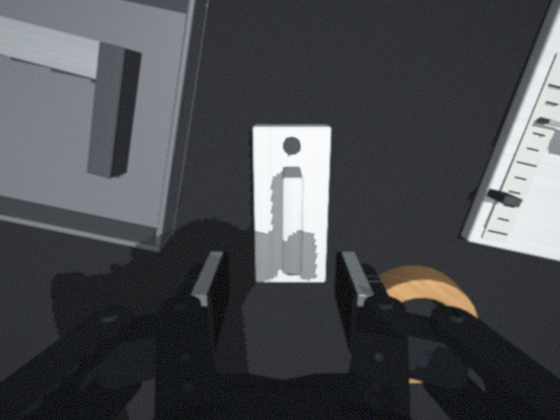

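The holder block spans columns 252–331 and rows 125–282, upright in the image, so its yaw is about 14° and its centre about (425.5,213).

```bash
python3 d.py 425.5 213 27 14; python3 -m handwheel '[[-0.001,0.004,0.025,-0.4],[-0.001,0.002,0.03,0],[0,0,0.02,0],[0,0,0.011,0],[0,0,0,0],[0,0,0,0]]'; python3 -m handwheel '[[0,0,0,0],[0,0,0,0],[0,0,0,0],[0,0,0,0]]' 0 60;python3 d.py 425.5 213 27 14
```

```text
t 8.85 pos [427.1 219.8 113.1] rot [-1.7998e+02 -6.0000e-02  1.3630e+01] F [ 0.1 -0.1 -0.1] gap 45.0 grip 0.0
shift(mm) [-3.2  6.2 86.1] turn -0.37
time: 9.45
tool_pos: [427.0, 213.2, 27.5]
tcp_rot: [-180.0, -0.1, 14.0]
ft_force: [-0.7, -0.0, -0.6]
finger_gap: 45.2
grip_force: 0.0
time: 9.85
tool_pos: [427.0, 212.9, 27.5]
tcp_rot: [-180.0, -0.1, 14.0]
ft_force: [-1.0, -0.5, 7.2]
finger_gap: 11.3
grip_force: 58.7
t 9.85 pos [427.  212.9  27.5] rot [-1.7998e+02 -1.2000e-01  1.4000e+01] F [-1.  -0.5  7.2] gap 11.3 grip 58.7
shift(mm) [-1.4 -0.5  0.5] turn 0.0
```

```bash
python3 -m handwheel '[[0,0,-0.02,0],[0,0,-0.03,0],[0,0,-0.04,6.5],[0,0,-0.03,6.5],[0,0,0,0],[0,0,0,0]]'; python3 d.py 571 -54 120 1
```

```text
time: 10.45
tool_pos: [426.2, 212.5, 146.3]
tcp_rot: [-180.0, -0.1, 1.1]
ft_force: [-0.3, 0.6, -3.1]
finger_gap: 11.3
grip_force: 59.3
t 10.45 pos [426.2 212.5 146.3] rot [-1.7998e+02 -5.0000e-02  1.1000e+00] F [-0.3  0.6 -3.1] gap 11.3 grip 59.3
shift(mm) [139.7 269.3  26.3] turn 0.1
```

```bash
python3 -m handwheel '[[0.012,0.025,0,0],[0.02,0.04,0,0],[0.02,0.04,0,0],[0.02,0.04,0,0],[0.02,0.04,0,0],[0.02,0.04,0,0],[0.02,0.03,0,0],[0.008,0.014,0,0],[0,0,0,0],[0,0,0,0]]'; python3 d.py 571 -54 45 1;  python3 - <<'E'
from h import *
snap('wrist','w6',1.0)
E
```

```text
time: 11.45
tool_pos: [569.2, -53.3, 144.2]
tcp_rot: [-179.9, 0.2, 1.0]
ft_force: [0.7, 1.5, -4.0]
finger_gap: 10.8
grip_force: 59.4
t 11.45 pos [569.2 -53.3 144.2] rot [-179.93    0.21    1.02] F [ 0.7  1.5 -4. ] gap 10.8 grip 59.4
shift(mm) [ 1.7  0.7 99.2] turn 0.02
```

View pics/w6.png

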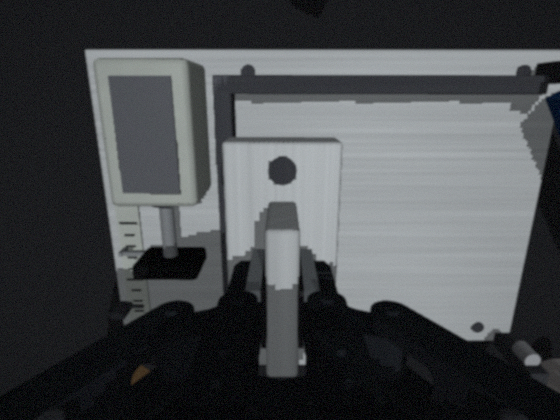

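The holder hangs above the bed, roughly aligned, with the side fence face at column ~235 and the end fence foot at row ~95.

```bash
python3 -m handwheel '[[0,0,0.03,0],[0,0,0.035,0],[0,0,0.02,0],[0,0,0.01,0],[0,0,0.006,0],[0,0,0,0],[0,0,0,0]]'; python3 -m handwheel '[[0,0,0.001,0],[0,0,0,0],[0,0,0,0]]';python3 -m handwheel '[[0,0,0.001,0],[0,0,0,0],[0,0,0,0]]'
```

```text
time: 12.2
tool_pos: [571.6, -53.9, 46.7]
tcp_rot: [180.0, -0.1, 1.0]
ft_force: [0.4, 0.2, -3.3]
finger_gap: 11.0
grip_force: 59.4
time: 12.5
tool_pos: [571.1, -54.2, 44.9]
tcp_rot: [180.0, -0.1, 1.0]
ft_force: [0.7, 0.1, -3.3]
finger_gap: 10.8
grip_force: 59.4
time: 12.8
tool_pos: [570.6, -54.1, 43.2]
tcp_rot: [-180.0, 0.0, 1.0]
ft_force: [0.7, -0.6, -2.6]
finger_gap: 11.0
grip_force: 59.4
```

```bash
python3 -m handwheel '[[0,0,0.0015,0],[0,0,0,0],[0,0,0,0]]'; python3 -m handwheel '[[0,0,0.001,0],[0,0,0,0],[0,0,0,0]]';python3 -m handwheel '[[0,0,0.0005,0],[0,0,0,0],[0,0,0,0]]'
```

```text
time: 13.1
tool_pos: [570.6, -54.0, 41.7]
tcp_rot: [-180.0, 0.0, 1.0]
ft_force: [0.7, 0.8, -1.8]
finger_gap: 10.9
grip_force: 59.4
time: 13.4
tool_pos: [570.6, -54.0, 40.7]
tcp_rot: [-180.0, 0.0, 1.0]
ft_force: [-0.2, 0.7, -2.2]
finger_gap: 10.6
grip_force: 59.4
time: 13.7
tool_pos: [570.7, -54.0, 40.3]
tcp_rot: [-180.0, 0.0, 1.0]
ft_force: [-0.4, -0.1, -2.5]
finger_gap: 10.9
grip_force: 59.4
```

```bash
python3 -m handwheel '[[0,0,0.0005,0],[0,0,0.0005,0],[0,0,0,0]]'; python3 -m handwheel '[[0.003,0,0,0],[0.003,0,0,0],[0.002,0,0,0],[0,0,0,0]]';python3 -m handwheel '[[0.001,0,0,0],[0.001,0,0,0],[0.001,0,0,0],[0,0,0,0]]';python3 -m handwheel '[[0.001,0,0,0],[0.001,0,0,0],[0,0,0,0]]'
```

```text
time: 14.0
tool_pos: [570.8, -54.0, 39.7]
tcp_rot: [180.0, -0.0, 1.0]
ft_force: [-3.3, 0.7, 0.6]
finger_gap: 11.1
grip_force: 60.0
time: 14.4
tool_pos: [579.4, -54.0, 39.6]
tcp_rot: [180.0, -0.1, 1.0]
ft_force: [-0.8, 0.4, 2.4]
finger_gap: 11.0
grip_force: 60.4
time: 14.8
tool_pos: [581.8, -53.9, 39.6]
tcp_rot: [180.0, -0.0, 1.0]
ft_force: [-3.7, -0.3, 5.4]
finger_gap: 10.6
grip_force: 60.7
time: 15.1
tool_pos: [583.8, -53.8, 39.6]
tcp_rot: [180.0, -0.0, 1.0]
ft_force: [-4.5, -1.2, 5.7]
finger_gap: 11.2
grip_force: 60.7
```

```bash
python3 -m handwheel '[[0.001,0,0,0],[0.001,0,0,0],[0,0,0,0]]'; python3 -m handwheel '[[0.001,0,0,0],[0,0,0,0],[0,0,0,0]]';python3 -m handwheel '[[0.001,0,0,0],[0,0,0,0],[0,0,0,0]]'
```

```text
time: 15.4
tool_pos: [585.8, -53.8, 39.5]
tcp_rot: [180.0, -0.0, 1.0]
ft_force: [-4.1, -0.5, 4.8]
finger_gap: 10.9
grip_force: 60.7
time: 15.7
tool_pos: [586.8, -53.8, 39.6]
tcp_rot: [180.0, -0.0, 1.0]
ft_force: [-5.4, 1.5, 5.3]
finger_gap: 11.2
grip_force: 60.7
time: 16.0
tool_pos: [587.8, -53.8, 39.6]
tcp_rot: [180.0, -0.0, 1.0]
ft_force: [-3.6, 0.5, 4.3]
finger_gap: 11.1
grip_force: 60.7
```

```bash
python3 -m handwheel '[[0.001,0,0,0],[0,0,0,0],[0,0,0,0]]'; python3 -m handwheel '[[0.001,0,0,0],[0,0,0,0],[0,0,0,0]]'
python3 - <<'E'
from h import *
snap('wrist','w7',1.0)
E
```

```text
time: 16.3
tool_pos: [588.1, -53.8, 39.6]
tcp_rot: [180.0, 0.1, 1.0]
ft_force: [-8.3, -0.4, 9.7]
finger_gap: 10.9
grip_force: 61.3
time: 16.6
tool_pos: [588.1, -53.8, 39.6]
tcp_rot: [180.0, 0.2, 1.0]
ft_force: [-14.8, -0.1, 13.1]
finger_gap: 10.9
grip_force: 62.1
```

View pics/w7.png

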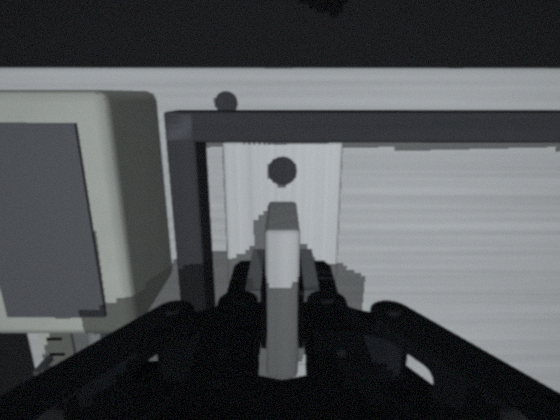

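The holder meets the end fence at TCP x = 588. Now I'll slide it left onto the side fence.

```bash
python3 -m handwheel '[[-0.0007,-0.002,0,0],[0,-0.002,0,0],[0,-0.002,0,0],[0,0,0,0]]'; python3 -m handwheel '[[0,-0.001,0,0],[0,-0.001,0,0],[0,0,0,0]]'; python3 -m handwheel '[[0,-0.001,0,0],[0,0,0,0],[0,0,0,0]]';python3 -m handwheel '[[0,-0.001,0,0],[0,0,0,0],[0,0,0,0]]'
```

```text
time: 17.05
tool_pos: [587.9, -50.2, 39.7]
tcp_rot: [179.8, 0.1, 0.9]
ft_force: [-10.3, -11.0, 9.7]
finger_gap: 11.2
grip_force: 61.5
time: 17.35
tool_pos: [587.9, -48.5, 39.7]
tcp_rot: [179.8, 0.1, 0.9]
ft_force: [-10.7, -10.9, 9.8]
finger_gap: 11.0
grip_force: 61.4
time: 17.65
tool_pos: [587.9, -47.5, 39.7]
tcp_rot: [179.8, 0.1, 0.9]
ft_force: [-10.7, -11.7, 10.7]
finger_gap: 11.3
grip_force: 61.4
time: 17.95
tool_pos: [587.8, -46.5, 39.7]
tcp_rot: [179.8, 0.1, 0.9]
ft_force: [-9.7, -12.2, 9.8]
finger_gap: 11.1
grip_force: 61.4
```

```bash
python3 -m handwheel '[[0,-0.001,0,0],[0,-0.001,0,0],[0,0,0,0]]'; python3 -m handwheel '[[0,-0.001,0,0],[0,0,0,0],[0,0,0,0]]';python3 -m handwheel '[[0,-0.001,0,0],[0,0,0,0],[0,0,0,0]]';python3 -m handwheel '[[0,-0.0005,0,0],[0,0,0,0],[0,0,0,0]]'
```

```text
time: 18.25
tool_pos: [587.8, -44.5, 39.7]
tcp_rot: [179.8, 0.1, 0.9]
ft_force: [-11.2, -10.9, 11.1]
finger_gap: 11.1
grip_force: 61.4
time: 18.55
tool_pos: [587.9, -43.8, 39.7]
tcp_rot: [179.8, 0.1, 0.9]
ft_force: [-10.3, -14.1, 9.9]
finger_gap: 10.9
grip_force: 61.5
time: 18.85
tool_pos: [587.9, -43.7, 39.8]
tcp_rot: [179.7, 0.1, 0.9]
ft_force: [-11.0, -16.5, 9.6]
finger_gap: 10.8
grip_force: 61.5
time: 19.15
tool_pos: [587.9, -43.6, 39.8]
tcp_rot: [179.7, 0.1, 0.9]
ft_force: [-10.5, -19.1, 9.0]
finger_gap: 11.1
grip_force: 61.3
```

```bash
python3 -m handwheel '[[-0.0004,0.001,0,0],[0,0,0,0]]'; python3 -m handwheel '[[0,0,0,0],[0,0,0,0],[0,0,0,0]]' 0.03;python3 -m handwheel '[[0,0,-0.01,0],[0,0,-0.03,0],[0,0,-0.04,0],[0,0,-0.04,0],[0,0,-0.04,0],[0,0,0,0],[0,0,0,0]]';  python3 - <<'E'
from h import *
snap('wrist','w8',1.0)
E
python3 d.py 560 320 195 0
```

```text
time: 19.35
tool_pos: [587.9, -43.7, 39.8]
tcp_rot: [179.7, 0.0, 0.9]
ft_force: [-8.6, -14.6, 7.8]
finger_gap: 10.6
grip_force: 61.2
time: 19.65
tool_pos: [588.5, -39.9, 39.1]
tcp_rot: [-180.0, -0.0, 1.0]
ft_force: [0.0, 0.3, 0.4]
finger_gap: 29.7
grip_force: 0.0
time: 20.35
tool_pos: [589.5, -40.1, 201.7]
tcp_rot: [180.0, -0.2, 1.0]
ft_force: [0.6, -0.3, -0.5]
finger_gap: 29.9
grip_force: 0.0
t 20.4 pos [588.4 -40.  199.7] rot [ 1.80e+02 -4.00e-02  1.02e+00] F [ 0.2 -0.3 -0.8] gap 30.0 grip 0.0
shift(mm) [ -22.  -360.4    4.7] turn 1.02
```

View pics/w8.png

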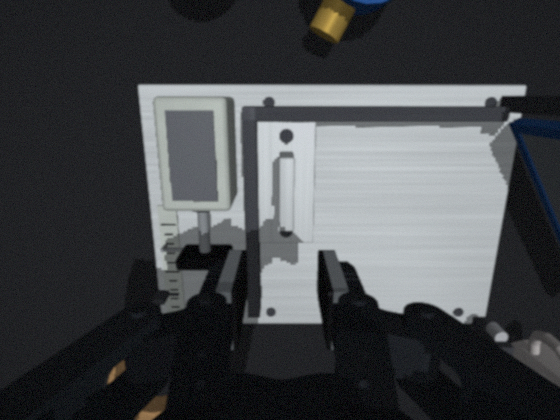

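The first holder sits in the corner, tight on both fences. I'll go to the second one.

```bash
python3 -m handwheel '[[-0.004,-0.03,0,1],[-0.004,-0.045,0,0],[-0.004,-0.045,0,0],[-0.004,-0.045,0,0],[-0.004,-0.045,0,0],[-0.003,-0.045,0,0],[-0.003,-0.045,0,0],[-0.002,-0.04,0,0],[0,-0.02,0,0],[0,0,0,0]]' 0.045; python3 -m handwheel '[[0,0,0,0]]'
python3 - <<'E'
from h import *
im,s=snap('wrist','w9',1.0)
g=cv2.cvtColor(im,cv2.COLOR_BGR2GRAY); m=(g>130).astype(np.uint8)
for c in cv2.findContours(m,0,2)[0]:
    if cv2.contourArea(c)>1500:
        b=cv2.boxPoints(cv2.minAreaRect(c)); print(cv2.contourArea(c),b.round().tolist(),[ray('wrist',p,20,s=s)[:2].round(1).tolist() for p in b])
print(s['tool_pos'])
E
```

```text
time: 21.4
tool_pos: [557.8, 322.4, 196.7]
tcp_rot: [180.0, 0.2, 0.2]
ft_force: [0.5, -0.5, -0.3]
finger_gap: 45.2
grip_force: 0.0
time: 21.5
tool_pos: [558.8, 319.5, 197.3]
tcp_rot: [179.9, 0.2, 0.1]
ft_force: [-0.4, 0.6, 0.5]
finger_gap: 44.9
grip_force: 0.0
1660.0 [[273.0, 256.0], [299.0, 256.0], [299.0, 332.0], [273.0, 332.0]] [[481.3, 327.9], [481.3, 302.9], [396.1, 301.6], [396.1, 328.3]]
5863.5 [[102.0, 206.0], [310.0, 201.0], [312.0, 283.0], [104.0, 289.0]] [[531.3, 485.0], [536.9, 293.8], [451.9, 289.6], [445.6, 494.8]]
7445.5 [[215.0, 184.0], [246.0, 58.0], [306.0, 73.0], [274.0, 199.0]] [[552.6, 380.3], [658.7, 349.1], [647.3, 300.0], [538.7, 326.6]]
5664.0 [[512.0, 48.0], [559.0, 48.0], [559.0, 300.0], [512.0, 300.0]] [[666.7, 132.0], [666.8, 93.7], [433.7, 42.5], [433.6, 89.4]]
[558.78038553 319.50046038 197.26199784]
```

View pics/w9.png

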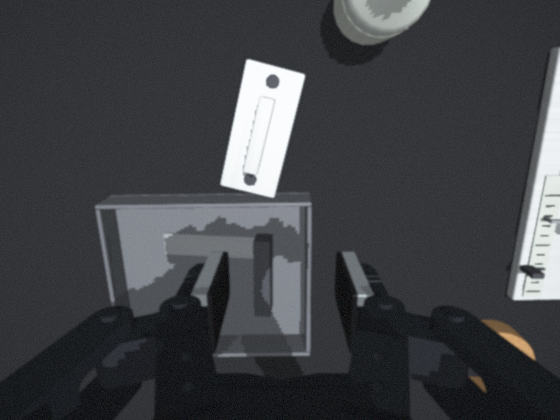

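Holder 2's block has corners at (246,58), (306,73), (273,197) and (220,186), which puts its centre at about (598,339) with yaw about −14°.

```bash
python3 -m handwheel '[[0.02,-0.01,0.03,7.1],[0.02,-0.005,0.03,7.1],[0,0,0.02,0],[0,0,0,0],[0,0,0,0]]'; python3 d.py 598.5 339 112 -14.1
```

```text
time: 22.05
tool_pos: [600.1, 330.9, 119.1]
tcp_rot: [179.9, 0.1, -14.3]
ft_force: [-0.6, 0.2, 0.7]
finger_gap: 44.8
grip_force: 0.0
t 22.05 pos [600.1 330.9 119.1] rot [ 1.7994e+02  6.0000e-02 -1.4250e+01] F [-0.6  0.2  0.7] gap 44.8 grip 0.0
shift(mm) [-3.6 -7.5  7.1] turn -0.15
```

```bash
python3 -m handwheel '[[-0.003,-0.007,0.007,0],[0,0,0,0],[0,0,0,0]]'
python3 - <<'E'
from h import *
im,s=snap('wrist','w10',1.0)
g=cv2.cvtColor(im,cv2.COLOR_BGR2GRAY); m=(g>120).astype(np.uint8)
for c in cv2.findContours(m,0,2)[0]:
    if cv2.contourArea(c)>5000:
        c=cv2.convexHull(c); q=cv2.approxPolyDP(c,6,True)[:,0]; W=np.array([ray('wrist',p,20,s=s)[:2] for p in q]); print(q.tolist(),W.round(1).tolist(),W.mean(0))
E
python3 d.py 598.5 339 27 -14.1
```

```text
time: 22.35
tool_pos: [599.2, 340.3, 113.4]
tcp_rot: [-179.9, -0.1, -14.2]
ft_force: [-0.6, -0.0, 0.7]
finger_gap: 45.1
grip_force: 0.0
[[322, 120], [320, 276], [252, 277], [246, 122]] [[647.6, 302.1], [540.6, 327.0], [551.7, 374.7], [658.2, 349.2]] [599.52772583 338.2430965 ]
[[481, 0], [458, 35], [397, 61], [361, 56], [340, 20], [342, 0]] [[691.8, 197.7], [676.3, 212.8], [670.8, 250.3], [678.9, 271.1], [701.5, 279.4], [711.6, 276.2]] [688.46109643 247.91266948]
t 22.4 pos [599.3 340.2 113.3] rot [-1.7995e+02 -6.0000e-02 -1.4170e+01] F [-0.3  0.1  0.9] gap 44.9 grip 0.0
shift(mm) [-0.5  1.3 86.3] turn -0.07
```

```bash
python3 -m handwheel '[[0.0005,0.001,0.025,-0.7],[0,0.001,0.03,0],[0,0,0.02,0],[0,0,0.0105,0],[0,0,0,0],[0,0,0,0]]'; python3 -m handwheel '[[0,0,0,0],[0,0,0,0],[0,0,0,0],[0,0,0,0]]' 0 60;python3 -m handwheel '[[0,0,-0.02,0],[0,0,-0.03,0],[0,0,-0.04,-7],[0,0,-0.03,-7.5],[0,0,0,0],[0,0,0,0]]'; python3 d.py 570 -104 120 1
```

```text
time: 23.0
tool_pos: [599.8, 338.0, 28.0]
tcp_rot: [-179.9, -0.1, -13.5]
ft_force: [0.4, 0.5, 0.7]
finger_gap: 45.1
grip_force: 0.0
time: 23.4
tool_pos: [600.1, 338.1, 28.5]
tcp_rot: [-179.9, -0.1, -13.5]
ft_force: [0.0, -1.5, 5.6]
finger_gap: 11.3
grip_force: 59.9
time: 24.0
tool_pos: [599.2, 337.7, 146.7]
tcp_rot: [-180.0, -0.0, 0.9]
ft_force: [0.1, -1.3, -4.8]
finger_gap: 11.0
grip_force: 59.6
t 24.0 pos [599.2 337.7 146.7] rot [-1.7999e+02 -3.0000e-02  8.5000e-01] F [ 0.1 -1.3 -4.8] gap 11.0 grip 59.6
shift(mm) [-35.8 441.2  26.7] turn -0.15
```

```bash
python3 -m handwheel '[[-0.004,0.03,0,0],[-0.004,0.045,0,0],[-0.004,0.045,0,0],[-0.004,0.045,0,0],[-0.004,0.045,0,0],[-0.004,0.045,0,0],[-0.003,0.045,0,0],[-0.003,0.045,0,0],[-0.003,0.045,0,-0.1],[-0.002,0.03,0,0]]'; python3 -m handwheel '[[-0.001,0.015,0,0],[0,0.006,0,0],[0,0,0,0],[0,0,0,0]]'; python3 d.py 570 -104 42 1;  python3 - <<'E'
from h import *
snap('wrist','w11',1.0)
E
```

```text
time: 25.0
tool_pos: [569.0, -85.5, 143.4]
tcp_rot: [-180.0, 0.3, 0.9]
ft_force: [0.1, -0.8, -4.2]
finger_gap: 10.8
grip_force: 59.8
time: 25.4
tool_pos: [570.6, -102.5, 146.0]
tcp_rot: [-179.9, 0.1, 1.1]
ft_force: [0.2, -0.4, -3.7]
finger_gap: 11.2
grip_force: 59.8
t 25.4 pos [ 570.6 -102.5  146. ] rot [-1.7994e+02  7.0000e-02  1.1300e+00] F [ 0.2 -0.4 -3.7] gap 11.2 grip 59.8
shift(mm) [ -0.7   1.5 104. ] turn 0.13
```

View pics/w11.png

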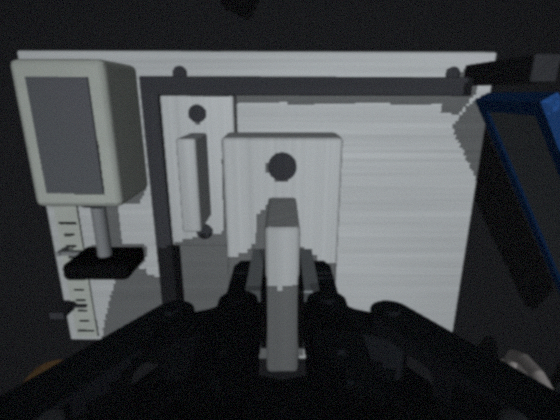

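Holder 1 is still in the corner, and holder 2 hangs to its right with a gap. I'll lower it and slide it in.

```bash
python3 -m handwheel '[[0,0.0015,0.03,0],[0,0,0.035,0],[0,0,0.02,0],[0,0,0.01,0],[0,0,0.006,0.1],[0,0,0.002,0],[0,0,0,0],[0,0,0,0]]'; python3 -m handwheel '[[0,0,0.001,0],[0,0,0,0],[0,0,0,0]]';python3 -m handwheel '[[0,0,0.001,0],[0,0,0,0],[0,0,0,0]]'
```

```text
time: 26.25
tool_pos: [572.0, -105.6, 45.2]
tcp_rot: [180.0, -0.1, 1.0]
ft_force: [-0.3, -0.2, -3.0]
finger_gap: 10.8
grip_force: 59.7
time: 26.55
tool_pos: [571.1, -105.5, 43.1]
tcp_rot: [180.0, -0.0, 1.0]
ft_force: [0.3, 1.0, -2.9]
finger_gap: 11.3
grip_force: 59.7
time: 26.85
tool_pos: [570.9, -105.4, 41.7]
tcp_rot: [-180.0, 0.0, 1.0]
ft_force: [0.0, -0.9, -3.1]
finger_gap: 11.2
grip_force: 59.8
```

```bash
python3 -m handwheel '[[0,0,0.001,0],[0,0,0.0003,0],[0,0,0,0],[0,0,0,0]]'; python3 -m handwheel '[[0.003,0,0,0],[0.003,0,0,0],[0.003,0,0,0],[0.003,0,0,0],[0.002,0,0,0],[0,0,0,0],[0,0,0,0]]';python3 -m handwheel '[[0.001,0,0,0],[0,0,0,0],[0,0,0,0]]';python3 -m handwheel '[[0.001,0,0,0],[0,0,0,0],[0,0,0,0]]'
```

```text
time: 27.25
tool_pos: [571.4, -105.4, 41.1]
tcp_rot: [180.0, -0.0, 1.0]
ft_force: [-0.3, 1.3, 2.3]
finger_gap: 11.2
grip_force: 60.9
time: 27.95
tool_pos: [584.8, -105.4, 40.6]
tcp_rot: [180.0, 0.0, 1.0]
ft_force: [-3.4, -0.2, 5.5]
finger_gap: 11.0
grip_force: 61.2
time: 28.25
tool_pos: [585.5, -105.4, 40.5]
tcp_rot: [180.0, 0.1, 1.0]
ft_force: [-4.7, -0.5, 6.8]
finger_gap: 11.2
grip_force: 61.3
time: 28.55
tool_pos: [586.5, -105.4, 40.6]
tcp_rot: [180.0, 0.1, 1.0]
ft_force: [-5.3, 0.2, 6.5]
finger_gap: 10.9
grip_force: 61.3
```

```bash
python3 -m handwheel '[[0.001,0,0,0],[0,0,0,0],[0,0,0,0]]';python3 -m handwheel '[[0.001,0,0,0],[0,0,0,0],[0,0,0,0]]';python3 -m handwheel '[[0.001,0,0,0],[0,0,0,0],[0,0,0,0]]'
```

```text
time: 28.85
tool_pos: [587.5, -105.4, 40.5]
tcp_rot: [180.0, 0.1, 1.0]
ft_force: [-5.3, 0.1, 6.6]
finger_gap: 11.0
grip_force: 61.3
time: 29.15
tool_pos: [587.7, -105.4, 40.5]
tcp_rot: [180.0, 0.2, 1.0]
ft_force: [-9.6, 0.0, 10.2]
finger_gap: 11.2
grip_force: 61.9
time: 29.45
tool_pos: [587.7, -105.3, 40.5]
tcp_rot: [-180.0, 0.3, 1.0]
ft_force: [-15.2, 0.5, 15.2]
finger_gap: 10.8
grip_force: 62.6
```

```bash
python3 -m handwheel '[[-0.001,-0.002,0,0],[0,-0.002,0,0],[0,-0.002,0,0],[0,-0.002,0,0],[0,0,0,0]]'; python3 -m handwheel '[[0,-0.001,0,0],[0,-0.001,0,0],[0,0,0,0],[0,0,0,0]]'; python3 -m handwheel '[[0,-0.001,0,0],[0,0,0,0],[0,0,0,0]]';python3 -m handwheel '[[0,-0.001,0,0],[0,0,0,0],[0,0,0,0]]'
```

```text
time: 29.95
tool_pos: [587.6, -99.9, 40.6]
tcp_rot: [179.8, 0.2, 1.0]
ft_force: [-10.2, -11.3, 7.3]
finger_gap: 10.8
grip_force: 61.6
time: 30.35
tool_pos: [587.6, -98.1, 40.7]
tcp_rot: [179.8, 0.1, 0.9]
ft_force: [-9.6, -11.3, 7.9]
finger_gap: 10.9
grip_force: 61.5
time: 30.65
tool_pos: [587.6, -97.2, 40.7]
tcp_rot: [179.8, 0.1, 0.9]
ft_force: [-10.1, -11.0, 8.6]
finger_gap: 11.3
grip_force: 61.6
time: 30.95
tool_pos: [587.6, -96.2, 40.7]
tcp_rot: [179.8, 0.1, 0.9]
ft_force: [-9.5, -13.0, 8.4]
finger_gap: 10.7
grip_force: 61.6
```

```bash
python3 -m handwheel '[[0,-0.001,0,0],[0,0,0,0],[0,0,0,0]]';python3 -m handwheel '[[0,-0.001,0,0],[0,0,0,0],[0,0,0,0]]';python3 -m handwheel '[[0,-0.001,0,0],[0,0,0,0],[0,0,0,0]]';python3 -m handwheel '[[0,-0.0007,0,0],[0,0,0,0],[0,0,0,0]]'
```

```text
time: 31.25
tool_pos: [587.6, -95.2, 40.7]
tcp_rot: [179.8, 0.1, 0.9]
ft_force: [-9.9, -12.0, 8.2]
finger_gap: 11.0
grip_force: 61.6
time: 31.55
tool_pos: [587.5, -94.2, 40.7]
tcp_rot: [179.8, 0.2, 0.9]
ft_force: [-10.3, -12.7, 7.5]
finger_gap: 11.1
grip_force: 61.6
time: 31.85
tool_pos: [587.5, -93.5, 40.7]
tcp_rot: [179.7, 0.1, 0.9]
ft_force: [-10.4, -13.5, 7.6]
finger_gap: 11.0
grip_force: 61.8
time: 32.15
tool_pos: [587.6, -93.4, 40.7]
tcp_rot: [179.7, 0.1, 0.9]
ft_force: [-9.8, -16.1, 6.6]
finger_gap: 10.9
grip_force: 61.6
```

```bash
python3 -m handwheel '[[0,-0.0007,0,0],[0,0,0,0],[0,0,0,0]]'; python3 -m handwheel '[[-0.0004,0.001,0,0],[0,0,0,0]]'; python3 -m handwheel '[[0,0,0,0],[0,0,0,0],[0,0,0,0]]' 0.028;python3 -m handwheel '[[0,0,-0.01,0],[0,0,-0.03,0],[0,0,-0.04,0],[0,0,-0.04,0],[0,0,-0.04,0],[0,0,0,0],[0,0,0,0]]';  python3 - <<'E'
from h import *
snap('wrist','w12',1.0)
import json
snap('top','t2',1.0); snap('scene','s2',1.0)
a=cv2.imread('pics/w12_raw.png'); cv2.imwrite('pics/w12v.png',cv2.resize(a[60:360,60:460],(800,600),interpolation=cv2.INTER_CUBIC))
E
```

```text
time: 32.45
tool_pos: [587.6, -93.4, 40.7]
tcp_rot: [179.6, 0.1, 0.9]
ft_force: [-9.6, -18.4, 6.6]
finger_gap: 11.2
grip_force: 61.6
time: 32.65
tool_pos: [587.6, -93.4, 40.7]
tcp_rot: [179.7, 0.1, 0.9]
ft_force: [-7.7, -14.3, 5.5]
finger_gap: 11.1
grip_force: 61.3
time: 32.95
tool_pos: [588.5, -89.5, 40.3]
tcp_rot: [-180.0, -0.0, 1.0]
ft_force: [-0.6, 0.2, 0.1]
finger_gap: 28.0
grip_force: 0.0
time: 33.65
tool_pos: [589.5, -89.7, 203.0]
tcp_rot: [179.9, -0.2, 1.0]
ft_force: [-0.3, 0.5, -0.6]
finger_gap: 27.7
grip_force: 0.0
```

View pics/w12v.png

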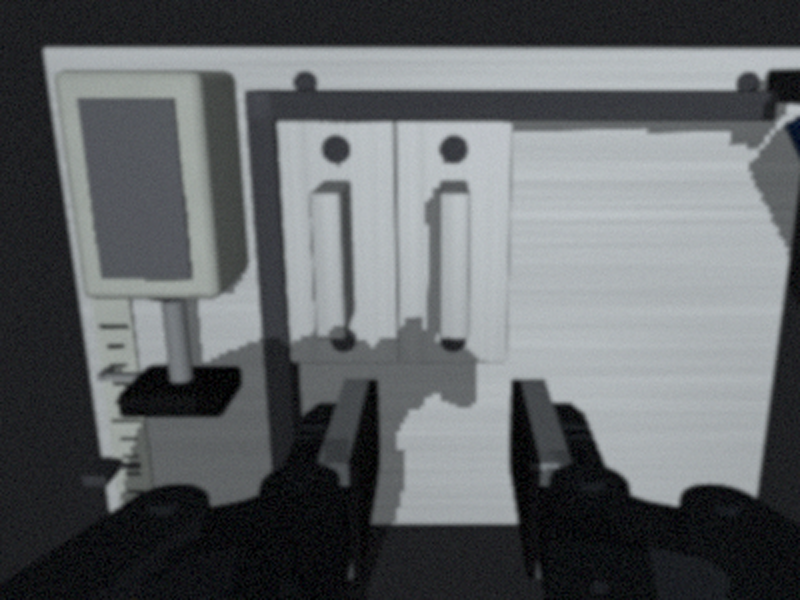

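Both holders lie side by side, flush with the end fence at row ~121, with no gap apart from a hairline seam. Next I check for a hidden third holder and locate the door precisely.

Run:
```python
from h import *
for n in('t2','s2'):
    im=cv2.imread(f'pics/{n}_raw.png'); cam='top' if n[0]=='t' else 'scene'
    hsv=cv2.cvtColor(im,cv2.COLOR_BGR2HSV); m=((hsv[...,2]>150)&(hsv[...,1]<40)).astype(np.uint8)
    for c in cv2.findContours(m,0,2)[0]:
        a=cv2.contourArea(c)
        if a>80: M=cv2.moments(c); q=(M['m10']/M['m00'],M['m01']/M['m00']); print(n,int(a),np.round(q),ray(cam,q,20)[:2].round())
    m=((hsv[...,0]>100)&(hsv[...,0]<125)&(hsv[...,1]>150)&(hsv[...,2]>60)).astype(np.uint8)
    for c in cv2.findContours(m,0,2)[0]:
        if cv2.contourArea(c)>100:
            b=cv2.boxPoints(cv2.minAreaRect(c)); print(n,'blue',[ray(cam,p,85)[:2].round().tolist() for p in b])
```

```text
t2 2242 [185. 392.] [ 21. 269.]
t2 1035 [479. 360.] [  70. -621.]
t2 966 [412. 264.] [ 369. -448.]
t2 594 [374. 263.] [ 378. -328.]
t2 2346 [148. 251.] [451. 383.]
t2 4381 [493. 207.] [ 537. -726.]
t2 258 [188. 169.] [712. 252.]
t2 3054 [ 35. 181.] [696. 752.]
t2 280 [259. 139.] [805.  16.]
t2 22864 [278. 278.] [346. -26.]
t2 94 [142. 107.] [938. 406.]
t2 230 [197. 104.] [939. 222.]
t2 233 [263. 101.] [939.  -1.]
t2 325 [ 20. 110.] [946. 816.]
t2 214 [328.  98.] [ 939. -220.]
t2 89 [384.  95.] [ 939. -409.]
t2 80 [133.  92.] [995. 436.]
t2 197 [296.  95.] [ 957. -114.]
t2 94 [197.  89.] [995. 220.]
t2 208 [363.  92.] [ 956. -341.]
t2 89 [259.  86.] [995.   8.]
t2 87 [383.  80.] [ 996. -414.]
t2 86 [446.  77.] [ 996. -628.]
t2 510 [75. 84.] [1034.  633.]
t2 498 [513.  84.] [ 957. -849.]
t2 262 [146.  80.] [1036.  393.]
t2 810 [196.  77.] [1037.  222.]
t2 438 [270.  74.] [1038.  -29.]
t2 822 [320.  71.] [1037. -202.]
t2 221 [392.  67.] [1040. -447.]
t2 577 [441.  66.] [1036. -614.]
t2 29922 [256.  28.] [1212.   11.]
t2 blue [[639.0, -240.0], [647.0, -251.0], [491.0, -346.0], [484.0, -3
[... 386 characters left out ...]
. -339.]
s2 2762 [102. 126.] [ 456. -822.]
s2 5575 [497.  88.] [-463.  299.]
s2 591 [208.  53.] [-195. -869.]
s2 3787 [316.  49.] [-459. -466.]
s2 333 [204.  26.] [ -435. -1080.]
s2 80 [548.   2.] [-1577.   339.]
s2 1980 [30. 21.] [  -64. -1942.]
s2 blue [[952.0, 73.0], [897.0, 123.0], [953.0, 183.0], [1002.0, 136.0]]
s2 blue [[965.0, -129.0], [901.0, -94.0], [930.0, -44.0], [990.0, -79.0]]
s2 blue [[970.0, -335.0], [901.0, -313.0], [936.0, -231.0], [1000.0, -254.0]]
s2 blue [[789.0, -118.0], [747.0, -62.0], [807.0, -11.0], [847.0, -64.0]]
s2 blue [[649.0, -245.0], [490.0, -348.0], [487.0, -335.0], [646.0, -234.0]]
s2 blue [[-757.0, 112.0], [-1292.0, 28.0], [-1266.0, 134.0], [-747.0, 199.0]]
```

```bash
python3 - <<'E'
from h import *
im=cv2.imread('pics/t2_raw.png'); print(cv2.cvtColor(im,cv2.COLOR_BGR2GRAY)[330:392:6,440:520:6])
E
python3 -m handwheel '[[0,0.02,0,0],[0,0.04,0,0],[0,0.045,0,0],[0,0.045,0,0],[0,0.045,0,0],[0,0.03,0,-7.6],[0,0,0,-7.6],[0,0,0,-7.6],[0,0,0,-7.6],[0,0,0,0]]' 0; python3 -m handwheel '[[0,0,0,0]]'; python3 d.py 569.5 -347.7 55 31.4
```

```text
[[ 80  80  83  77  83  84  98 146 149 139 154  78  79  80]
 [ 83  81  59  61 143  96  97  95  97  61  60  74  80  77]
 [ 80  78  50  67 111 164 164 162 165  85  60  79  76  80]
 [ 80  78  73  63  63 167 166 164 163  95  59 109  78  77]
 [ 76  79  76  63  59 164 164 160 163  96  59 153  78  76]
 [ 77  76  80  64  63 164 162 161 161  97  62 113  77  73]
 [ 78  79  77  52  58 163 158 160 161  98  61  67  75  75]
 [ 74  78  74  46  61 160 162 161 161  98  61  58  73  75]
 [ 76  73  75  41  62 157 163 158 158 147  61  59  73  74]
 [ 73  78  75  41  63 144  69  70  70  77  70  87  74  74]
 [ 76  72  78  49  51  43  45  46  48  66  72  77  73  73]]
time: 34.8
tool_pos: [591.3, -314.3, 198.4]
tcp_rot: [-179.8, 0.1, 31.5]
ft_force: [0.4, 0.5, 0.0]
finger_gap: -0.1
grip_force: 0.0
time: 34.9
tool_pos: [591.6, -314.2, 199.0]
tcp_rot: [-179.9, 0.1, 31.2]
ft_force: [-0.8, 0.1, -0.1]
finger_gap: -0.1
grip_force: 0.0
t 34.9 pos [ 591.6 -314.2  199. ] rot [-1.7988e+02  6.0000e-02  3.1180e+01] F [-0.8  0.1 -0.1] gap -0.1 grip 0.0
shift(mm) [-36.3  17.2 144. ] turn -0.22
```

The other grey box is empty, so there are two holders. I'll lower the closed fingers outside the door.

```bash
python3 -m handwheel '[[-0.02,0.01,0.01,0],[-0.016,0.007,0.03,0],[0,0,0.035,0],[0,0,0.035,0],[0,0,0.024,0],[0,0,0.01,0],[0,0,0,0],[0,0,0,0]]'; python3 -m handwheel '[[0,-0.008,0,0],[0,-0.008,0,0],[0,-0.006,0,0],[0,0,0,0]]'; python3 d.py 553.9 -322.1 55 31.4
```

```text
time: 35.7
tool_pos: [571.1, -348.3, 57.9]
tcp_rot: [179.9, -0.0, 31.3]
ft_force: [0.5, 0.3, 0.5]
finger_gap: -0.1
grip_force: 0.0
time: 36.1
tool_pos: [558.6, -328.2, 57.0]
tcp_rot: [180.0, -0.0, 31.4]
ft_force: [-0.1, 0.3, 0.1]
finger_gap: 0.1
grip_force: 0.0
t 36.1 pos [ 558.6 -328.2   57. ] rot [ 1.7999e+02 -1.0000e-02  3.1430e+01] F [-0.1  0.3  0.1] gap 0.1 grip 0.0
shift(mm) [-0.8 -7.7  2. ] turn 0.03
```

```bash
python3 -m handwheel '[[0,-0.008,0,0],[-0.0009,-0.0068,0,3],[-0.0009,-0.0068,0,3],[-0.0009,-0.0068,0,3],[-0.0009,-0.0068,0,3],[-0.0009,-0.0068,0,3],[-0.0009,-0.0068,0,3],[-0.0009,-0.0068,0,3],[-0.0006,-0.0045,0,2],[-0.0006,-0.0045,0,2]]'; python3 -m handwheel '[[0,0,0,0],[0,0,0,0],[0,0,0,0]]';python3 d.py 525 -262 55 1
python3 - <<'E'
from h import *
im,s=snap('top','t3',1.0)
for n in('top','scene'):
    im=r.snapshot(n)[:,:,::-1]; hsv=cv2.cvtColor(im,cv2.COLOR_BGR2HSV)
    m=((hsv[...,0]>100)&(hsv[...,0]<125)&(hsv[...,1]>150)&(hsv[...,2]>60)).astype(np.uint8)
    for c in cv2.findContours(m,0,2)[0]:
        W=[ray(n,p,85)[:2].round().tolist() for p in cv2.boxPoints(cv2.minAreaRect(c))]
        if cv2.contourArea(c)>20 and 450<W[0][0]<700: print(n,cv2.contourArea(c),W)
E
```

```text
time: 37.1
tool_pos: [528.0, -271.9, 56.6]
tcp_rot: [180.0, -0.0, 6.3]
ft_force: [0.4, -0.4, -0.2]
finger_gap: 0.0
grip_force: 0.2
time: 37.4
tool_pos: [528.2, -272.4, 56.6]
tcp_rot: [180.0, -0.0, 6.4]
ft_force: [0.0, 0.9, 0.3]
finger_gap: -0.1
grip_force: 0.0
t 37.4 pos [ 528.2 -272.4   56.6] rot [ 1.7999e+02 -1.0000e-02  6.4400e+00] F [0.  0.9 0.3] gap -0.1 grip 0.0
shift(mm) [ -2.  -10.7   1.6] turn 5.44
scene 109.0 [[661.0, -239.0], [449.0, -289.0], [460.0, -253.0], [667.0, -208.0]]
```

```bash
python3 -m handwheel '[[-0.0003,-0.0023,0,1],[-0.0003,-0.0023,0,1],[-0.0003,-0.0023,0,1],[0,0,0,0]]'; python3 -m handwheel '[[-0.0003,-0.0023,0,1],[0,0,0,0],[0,0,0,0]]'; python3 -m handwheel '[[-0.0003,-0.0023,0,1],[0,0,0,0],[0,0,0,0]]'
```

```text
time: 37.95
tool_pos: [526.6, -265.5, 56.5]
tcp_rot: [180.0, -0.0, 3.3]
ft_force: [-0.4, -1.6, 0.7]
finger_gap: -0.0
grip_force: 0.9
time: 38.25
tool_pos: [526.2, -262.8, 56.5]
tcp_rot: [-180.0, 0.0, 2.4]
ft_force: [-0.1, 0.1, -0.6]
finger_gap: -0.0
grip_force: 0.0
time: 38.55
tool_pos: [525.8, -260.7, 56.5]
tcp_rot: [-180.0, 0.0, 1.4]
ft_force: [1.1, 0.5, -0.3]
finger_gap: 0.3
grip_force: 0.0
```

```bash
python3 -m handwheel '[[0,-0.0015,0,0],[0,0,0,0],[0,0,0,0]]'; python3 -m handwheel '[[0,-0.0015,0,0],[0,0,0,0],[0,0,0,0]]'; python3 -m handwheel '[[0,-0.0015,0,0],[0,0,0,0],[0,0,0,0]]'
```

```text
time: 38.85
tool_pos: [525.8, -259.4, 56.5]
tcp_rot: [-180.0, 0.0, 1.4]
ft_force: [-0.4, 0.4, -1.2]
finger_gap: 0.6
grip_force: 0.0
time: 39.15
tool_pos: [525.8, -258.5, 56.6]
tcp_rot: [180.0, -0.0, 1.4]
ft_force: [0.8, -3.8, -0.9]
finger_gap: 0.1
grip_force: 2.3
time: 39.45
tool_pos: [525.8, -258.3, 56.6]
tcp_rot: [179.8, -0.0, 1.4]
ft_force: [0.9, -11.2, -5.1]
finger_gap: -0.1
grip_force: 5.5
```

The door hit a hard stop at −11 N, past the catch, so it should be shut. I'll back off and go to the gauge with yaw 91, so that tool y lies along the rig's x.

```bash
python3 -m handwheel '[[0,0.015,0,0],[0,0.02,0,0],[0,0,-0.03,0],[0,0,-0.045,0],[0,0,-0.045,0],[0,0,-0.03,0],[0,-0.03,0,0],[0,-0.045,0,0],[0,-0.045,0,0],[0,-0.045,0,0]]'; python3 -m handwheel '[[0,-0.045,0,0],[0,-0.045,0,0],[0,-0.04,0,0],[0,0,0,-8.2],[0,0,0,-8.2],[0,0,0,-8.2],[0,0,0,-8.2],[0,0,0,-8.2],[0,0,0,-8.2],[0,0,0,-8.2]]' 0.03;python3 -m handwheel '[[0,0,0,-8.2],[0,0,0,-8.2],[0,0,0,-8.2],[0,0,0,-7.6],[0,0,0,0],[0,0,0,0]]'; python3 d.py 521 25 150 91
python3 - <<'E'
from h import *
snap('top','t4',1.0)
for n in('top','scene'):
    im=r.snapshot(n)[:,:,::-1]; hsv=cv2.cvtColor(im,cv2.COLOR_BGR2HSV)
    m=((hsv[...,0]>100)&(hsv[...,0]<125)&(hsv[...,1]>150)&(hsv[...,2]>60)).astype(np.uint8)
    for c in cv2.findContours(m,0,2)[0]:
        W=[ray(n,p,85)[:2].round().tolist() for p in cv2.boxPoints(cv2.minAreaRect(c))]
        if cv2.contourArea(c)>20 and 400<W[0][0]<700: print(n,cv2.contourArea(c),W)
E
```

```text
time: 40.45
tool_pos: [522.5, -126.0, 206.8]
tcp_rot: [-180.0, -0.0, 1.3]
ft_force: [0.9, 0.2, -1.3]
finger_gap: -0.1
grip_force: 0.0
time: 41.45
tool_pos: [519.9, 2.7, 206.8]
tcp_rot: [-180.0, -0.0, 59.1]
ft_force: [0.1, 0.2, 0.3]
finger_gap: 30.2
grip_force: 0.0
time: 42.05
tool_pos: [519.7, 3.0, 206.6]
tcp_rot: [-180.0, -0.0, 90.7]
ft_force: [0.4, -0.0, -0.7]
finger_gap: 29.8
grip_force: 0.0
t 42.05 pos [519.7   3.  206.6] rot [-1.800e+02 -1.000e-02  9.074e+01] F [ 0.4 -0.  -0.7] gap 29.8 grip 0.0
shift(mm) [22.   1.6 56.6] turn -0.26
top 117.0 [[641.0, -233.0], [641.0, -246.0], [458.0, -246.0], [457.0, -233.0]]
scene 126.5 [[658.0, -239.0], [445.0, -269.0], [458.0, -236.0], [666.0, -211.0]]
```

```bash
python3 -m handwheel '[[0.01,0.001,0.025,-0.3],[0.012,0,0.03,0],[0,0,0,0],[0,0,0,0]]'; python3 d.py 521 25 48 91
python3 - <<'E'
from h import *
im,s=snap('wrist','w13',1.0)
print([proj('wrist',p,s=s).round().tolist() for p in [(518.4,69,30),(467.6,75,32),(521,25,58)]])
cv2.imwrite('pics/w13v.png',cv2.resize(im[100:400,100:500],(800,600),interpolation=cv2.INTER_CUBIC))
E
```

```text
time: 42.6
tool_pos: [519.4, 25.5, 151.5]
tcp_rot: [-179.9, 0.0, 91.3]
ft_force: [-0.4, -0.2, 0.6]
finger_gap: 30.1
grip_force: 0.0
t 42.6 pos [519.4  25.5 151.5] rot [-1.7991e+02  1.0000e-02  9.1290e+01] F [-0.4 -0.2  0.6] gap 30.1 grip 0.0
shift(mm) [ -0.5   1.6 103.5] turn 0.29
[[283.0, 136.0], [211.0, 126.0], [285.0, 206.0]]
```

View pics/w13v.png

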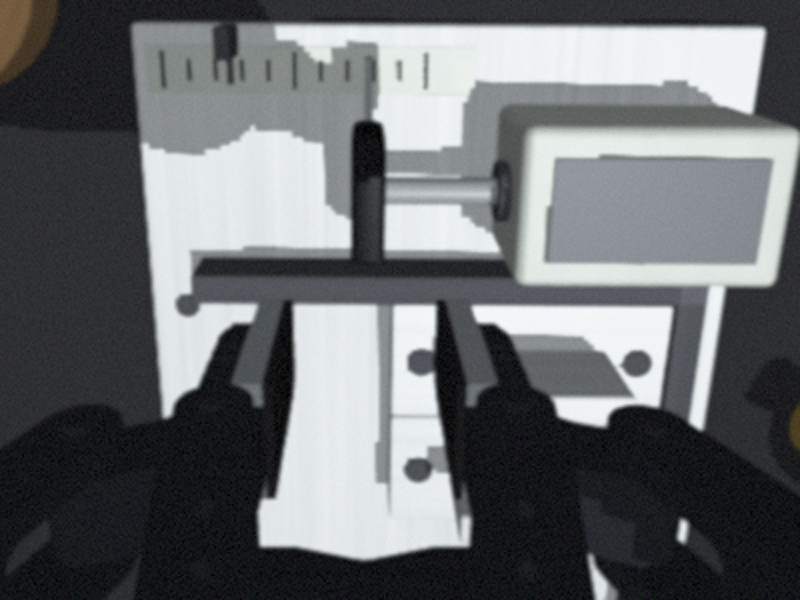

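The crop (2×, offset 100) shows the clip at U 214–237, V 24–60 and the pointer at U≈368, V 60–115. The handle plate is at U 353–384, and the free rod is behind it.

Run:
```python
from h import *
import json
c,si=np.cos(np.radians(1.0)),np.sin(np.radians(1.0))
rig=lambda p:((p[0]-551.6)*c+(p[1]+79)*si, -(p[0]-551.6)*si+(p[1]+79)*c)
s=json.load(open('pics/w13.json')); s1=json.load(open('pics/w1.json'))
q=lambda U,V:(100+U/2,100+V/2)
for n,uv,z in [('clip L top',q(214,35),32),('clip R foot',q(237,45),12),('clip R foot z14',q(237,45),14),('pointer',q(368.5,75),40),('pointer z20',q(368.5,75),20),('plate L top',q(353.5,140),58),('plate R top',q(384,140),58),('plate back',q(368,122),58),('plate front',q(368,260),58)]:
    print(n,np.round(rig(ray('wrist',uv,z,s=s)),1))
im=cv2.imread('pics/w13_raw.png'); g=cv2.cvtColor(im,cv2.COLOR_BGR2GRAY)
print('cliprows');print(g[108:146:2,198:226])
print('pointer');print(g[122:162:3,272:300])
```

```text
clip L top [-83.9 161.6]
clip R foot [-79.4 156.8]
clip R foot z14 [-79.1 157. ]
pointer [-29.5 148.9]
pointer z20 [-29.4 146.7]
plate L top [-34.3 129.6]
plate R top [-24.3 129.7]
plate back [-29.6 135.6]
plate front [-29.2  87.4]
cliprows
[[ 29  25  30  26  34  26  25  34  32  32  27  21  30  29  26  33  35  31
   27  32  30  28  25  34  29  34  27  34]
 [ 57  59  58  58  60  59  57  55  57  58  57  46  52  45  46  43  41  43
   39  45  48  52  47  52  49  48  52  52]
 [130 127 127 127 123 126 122 121 109 101  90  79  64  58  47  45  42  44
   45  58  88 111 118 123 121 125 122 122]
 [144 144 143 141 140 141 139 126  97  66  53  52  53  47  45  44  31  39
   27  42  82 119 137 142 141 142 137 139]
 [145 143 143 139 142 142 139 124  99  62  49  49  54  53  56  42  36  38
   32  39  80 119 142 147 144 144 142 141]
 [144 145 144 142 145 144 143 128 101  65  50  54  50  52  48  46  43  30
   32  39  76 115 138 145 145 143 142 143]
 [147 147 140 139 144 140 142 129 102  66  53  47  50  55  53  48  39  34
   29  37  72 116 134 143 147 142 143 140]
 [135 135 138 134 133 133 134 126 104  6
[... 2311 characters left out ...]
140 135 137 138 138 134 140 136 137 133 119 105 106 109 125 135 149 182
  218 231 233 233 232 232 232 233 234 233]
 [142 141 143 145 145 142 145 143 138 133 119 106 106 110 127 136 169 214
  233 236 236 236 234 237 237 237 239 239]
 [144 144 147 146 143 145 145 144 141 134 115 107 101 112 128 140 166 213
  233 237 237 234 236 237 236 237 238 239]
 [141 146 148 144 144 143 142 140 141 134 119 102 108 131 171 213 229 233
  236 236 235 236 236 236 238 238 238 238]
 [143 141 143 151 144 145 141 139 137 128 115 104 105 131 184 223 234 237
  238 237 237 236 236 237 235 238 238 238]
 [144 146 145 142 129  99  73  53  40  30  29  28  28  31  50  68  93 126
  160 209 230 235 235 236 237 237 238 239]]
```

```bash
python3 -m handwheel '[[0,0.001,0.03,0.3],[0,0,0.035,0],[0,0,0.02,0],[0,0,0.012,0],[0,0,0.003,0],[0,0,0,0],[0,0,0,0]]'; python3 d.py 520.5 25.5 48 91
```

```text
time: 43.35
tool_pos: [522.3, 25.4, 53.3]
tcp_rot: [179.8, 0.0, 91.0]
ft_force: [0.6, -0.7, -0.6]
finger_gap: 29.6
grip_force: 0.0
t 43.35 pos [522.3  25.4  53.3] rot [1.7984e+02 1.0000e-02 9.0990e+01] F [ 0.6 -0.7 -0.6] gap 29.6 grip 0.0
shift(mm) [ 0.2 -1.8  5.3] turn -0.01
```

```bash
python3 -m handwheel '[[0,-0.0005,0.003,0],[0,0,0.0015,0],[0,0,0,0],[0,0,0,0]]'; python3 -m handwheel '[[0,0,0,0],[0,0,0,0],[0,0,0,0],[0,0,0,0]]' 0 90; python3 d.py 520.5 25.5 48 91
```

```text
time: 43.75
tool_pos: [520.4, 25.6, 47.1]
tcp_rot: [180.0, 0.0, 91.0]
ft_force: [-0.7, -1.0, -0.2]
finger_gap: 29.9
grip_force: 0.0
time: 44.15
tool_pos: [520.4, 25.5, 47.4]
tcp_rot: [-180.0, 0.0, 91.0]
ft_force: [-3.5, -0.5, 5.7]
finger_gap: 9.1
grip_force: 88.7
t 44.15 pos [520.4  25.5  47.4] rot [-179.99    0.     91.  ] F [-3.5 -0.5  5.7] gap 9.1 grip 88.7
shift(mm) [-0.   0.1 -0.6] turn 0.0
```

```bash
python3 -m handwheel '[[0,-0.003,0,0],[0,-0.004,0,0],[0,-0.005,0,0],[0,-0.005,0,0],[0,0,0,0]]'; python3 -m handwheel '[[0,-0.005,0,0],[0,-0.005,0,0],[0,-0.005,0,0],[0,-0.005,0,0],[0,-0.004,0,0],[0,-0.003,0,0],[0,-0.002,0,0],[0,0,0,0],[0,0,0,0]]';python3 - <<'E'
from h import *
im,s=snap('wrist','w14',1.0); print(s['tool_pos'],s['tcp_rot'],s['ft_force'])
g=cv2.cvtColor(im,cv2.COLOR_BGR2GRAY)
c,si=np.cos(np.radians(1.0)),np.sin(np.radians(1.0))
inv=lambda x,y,z:(551.6+x*c-y*si,-79+x*si+y*c,z)
for n,p in [('clip c',(-81.8,158,32)),('clip c foot',(-81.8,158,13)),('pointer tip',(-81,148,30)),('plate',(-80,127,58))]: print(n,proj('wrist',inv(*p),s=s).round(1))
E
```

```text
time: 44.65
tool_pos: [503.8, 25.3, 47.4]
tcp_rot: [179.9, -0.0, 91.0]
ft_force: [5.3, -0.1, -0.8]
finger_gap: 8.8
grip_force: 88.4
time: 45.55
tool_pos: [476.0, 24.8, 47.4]
tcp_rot: [179.8, -0.0, 91.0]
ft_force: [10.3, 1.2, -6.6]
finger_gap: 9.3
grip_force: 88.7
[475.96584011  24.79781862  47.4254477 ] [ 1.79776724e+02 -7.25327683e-03  9.09898686e+01] [10.34841901  1.16310503 -6.59996192]
clip c [263.8 141.2]
clip c foot [265.6 136.4]
pointer tip [266.1 163.2]
plate [266.5 229.6]
```

Run:
```python
import cv2
g=cv2.cvtColor(cv2.imread('pics/w14_raw.png'),cv2.COLOR_BGR2GRAY)
print('cols 248..304')
for v in range(110,236,5): print(v,' '.join(f'{x:3d}' for x in g[v,248:304:2]))
```

```text
cols 248..304
110  34  45  51  41  47  44  48  49  51  53  49  49  52  49  48  55  51  50  52  53  47  49  50  54  48  55  53  51
115  28  32  33  24  27  40  38  34  38  44  48  55  53  52  48  47  46  49  47  53  53  50  53  50  51  54  52  52
120  78  74  73  75  76  74  69  65  72  69  68  74  79  77  80  74  79  78  78  77  79  81  81  83  82  79  80  80
125 234 225 161 144 134  96  60  56  61  59  57  65 198 235 234 232 233 234 232 232 233 233 236 235 234 235 234 231
130 241 234 164 149 138  85  88  90  93  96  96  84 211 241 242 240 238 241 240 239 241 241 242 241 242 241 241 240
135 237 232 165 148 140  84  85  94  94  96  96  82 204 240 238 238 237 239 242 240 240 242 242 242 242 242 242 239
140 135 140 135 135 133  85  87  86  89  99  99  85 193 233 231 232 233 230 229 228 228 230 230 229 230 230 229 230
145 139 141 139 138 169 110  84  89  94  96  94  83 182 156 168 232 237 235 234 236 237 237 236 237 238 238 238 239
150 143 141 107  86 128  87  79  89  90  93  97 135 217 111 122 147 158 158 175 230 238 239 236 183 200 238 239 239
155 141 141 101  71 136 139 138 134 100  9
[... 1229 characters left out ...]
 146
210 149 147 148 149 144 149 151 147 148 149 118  39  16  10  18   6   2   7  16   6  12  19  24  38 126 150 146 146
215 147 148 148 148 148 147 152 149 147 148 100  22  13  16  13  14  12   7  16  11   9  16  11  22 103 147 147 144
220 147 147 143 146 146 143 147 147 148 141  71  16   5   7  10  23  12   8  14  14  21  19  16  21  76 147 148 148
225 148 148 145 147 148 147 150 147 148 139  56  17  26  15  27  12  20  23  13   7  27  21  20  25  41 125 148 144
230 147 145 148 147 144 148 150 144 149 139  52  23  26  18  17  18  20  14  18  22  21  19  16  16  41 126 146 143
235 146 147 149 148 147 145 147 148 146 136  56  17  19  21  20  18  21  18  25  13  16   5  20  15  53 138 158 220
```

```bash
python3 -m handwheel '[[0,-0.003,0,0],[0,-0.003,0,0],[0,-0.0018,0,0],[0,0,0,0],[0,0,0,0]]';python3 - <<'E'
from h import *
im,s=snap('wrist','w15',1.0); print(s['time'],s['tool_pos'],s['tcp_rot'],s['ft_force'])
g=cv2.cvtColor(im,cv2.COLOR_BGR2GRAY)
print('cols 262..304')
for v in list(range(120,146,5))+list(range(150,200,5)): print(v,' '.join(f'{x:3d}' for x in g[v,264:302]))
E
```

```text
time: 46.1
tool_pos: [468.4, 24.7, 47.4]
tcp_rot: [179.7, -0.0, 91.0]
ft_force: [11.6, 1.4, -7.0]
finger_gap: 9.5
grip_force: 88.6
46.1 [468.40299088  24.67014147  47.44003114] [ 1.79746960e+02 -6.05326308e-03  9.09921179e+01] [11.62451161  1.39540251 -7.04598406]
cols 262..304
120  77  77  74  71  74  74  75  75  78  75  76  72  76  65  66  69  68  72  68  67  65  71  72  72  74  78  79  80  77  77  77  79  77  77  79  76  76  77
125 234 228 199 162 146 149 146 148 145 143 123  95  66  60  61  62  64  59  57  62  57  57  70 120 188 228 234 237 234 234 232 233 233 232 235 234 236 235
130 241 241 231 202 166 149 145 146 148 142 117  87  81  86  90  92  91  96  98  92  95 101  96 111 162 222 239 243 242 242 241 239 239 241 241 241 240 241
135 240 239 234 209 167 151 148 147 150 142 118  92  81  86  94  91  98  98  98  99  98  96  94 110 156 215 237 240 241 240 238 238 238 240 239 242 241 240
140 228 226 228 221 192 161 145 140 141 130 110  84  78  84  86  90  88  93  96  95  97 100  98 107 152 204 231 230 233 232 231 232 231 230 230 231 228 229
145 236 234 235 235 234 235 234 226 195 1
[... 974 characters left out ...]
 198 197 185 179 181 193 211 227 236 237 236 236 236 237 235 239 238 237 237
180 143 146 148 148 149 148 145 148 149 151 148 146 142 144 143 136 134 135 133 131 136 139 141 145 169 200 220 227 230 235 234 238 239 231 226 225 223 196
185 148 145 147 148 152 150 148 148 149 147 148 146 146 146 136 126 110 103 105 109 110 127 139 144 147 146 145 151 153 163 172 174 174 164 150 143 142 149
190 148 146 146 146 148 146 146 147 145 145 146 144 146 141 137 125 107 107 103 106 113 124 141 146 149 147 142 144 148 143 143 142 144 146 147 143 142 144
195 147 144 147 146 148 146 147 147 149 146 146 150 148 146 137 122 113 105 107 105 113 127 143 144 147 142 145 148 144 144 140 145 143 146 143 147 147 141
```

Pointer column is 282.0 and clip centre 281.15, both near the optical axis, so about 0.4 mm is left. I'll draw that and hold.

```bash
python3 -m handwheel '[[0,-0.0004,0,0],[0,0,0,0],[0,0,0,0],[0,0,0,0],[0,0,0,0],[0,0,0,0],[0,0,0,0],[0,0,0,0],[0,0,0,0],[0,0,0,0]]'; python3 -m handwheel '[[0,0,0,0],[0,0,0,0],[0,0,0,0],[0,0,0,0],[0,0,0,0],[0,0,0,0],[0,0,0,0],[0,0,0,0],[0,0,0,0],[0,0,0,0]]'; python3 -m handwheel '[[0,0,0,0],[0,0,0,0],[0,0,0,0],[0,0,0,0],[0,0,0,0],[0,0,0,0],[0,0,0,0]]';python3 - <<'E'
from h import *
im,s=snap('wrist','w16',1.0); print(s['time'],s['tool_pos'],s['ft_force'])
g=cv2.cvtColor(im,cv2.COLOR_BGR2GRAY)
for v in (133,138,185,190,195): print(v,' '.join(f'{x:3d}' for x in g[v,270:295]))
E
```

```text
time: 47.15
tool_pos: [468.1, 24.7, 47.4]
tcp_rot: [179.7, -0.0, 91.0]
ft_force: [12.1, 1.1, -7.0]
finger_gap: 9.3
grip_force: 88.5
time: 48.15
tool_pos: [468.1, 24.7, 47.5]
tcp_rot: [179.7, -0.0, 91.0]
ft_force: [12.5, 1.6, -7.2]
finger_gap: 8.9
grip_force: 88.5
time: 48.85
tool_pos: [468.2, 24.6, 47.5]
tcp_rot: [179.7, -0.0, 91.0]
ft_force: [11.7, 1.4, -6.9]
finger_gap: 8.8
grip_force: 88.5
48.85 [468.16437521  24.6493107   47.48141863] [11.72105559  1.41768319 -6.87583894]
133 150 149 148 147 138 115  90  81  89  92  91  94  93  97  98  99 101  97 124 182 228 239 243 242 241
138 139 141 140 142 128 107  81  80  85  90  89  90  96  94  96  97  97  95 107 142 164 168 168 168 168
185 149 146 148 147 149 147 149 144 136 118 107 105 102 104 110 127 139 145 152 168 175 180 181 177 177
190 148 146 144 150 152 148 149 143 135 120 108 106 104 105 110 130 142 148 145 144 148 144 145 146 143
195 144 146 148 146 151 150 145 145 134 125 110 105 101 109 111 128 142 147 146 146 144 148 145 144 144
```

They are level: clip centre 281.9 against pointer 282.0, held 2.7 s. I'll let it run back with the hand.

```bash
python3 -m handwheel '[[0,0.004,0,0],[0,0.007,0,0],[0,0.008,0,0],[0,0.008,0,0],[0,0.008,0,0],[0,0.008,0,0],[0,0.005,0,0],[0,0.003,0,0],[0,0,0,0],[0,0,0,0]]'; python3 d.py 520.4 25.5 47.4 91
```

```text
time: 49.9
tool_pos: [517.5, 25.5, 47.4]
tcp_rot: [180.0, -0.0, 91.0]
ft_force: [4.2, 0.5, 4.9]
finger_gap: 9.1
grip_force: 90.1
t 49.9 pos [517.5  25.5  47.4] rot [179.96  -0.    91.  ] F [4.2 0.5 4.9] gap 9.1 grip 90.1
shift(mm) [-0.   2.9 -0. ] turn -0.0
```

```bash
python3 -m handwheel '[[0,0.0015,0,0],[0,0.001,0,0],[0,0,0,0],[0,0,0,0]]'; python3 -m handwheel '[[0,0,0,0],[0,0,0,0],[0,0,0,0],[0,0,0,0]]' 0.035; python3 -m handwheel '[[0,0,-0.01,0],[0,0,-0.02,0],[0,0,-0.035,0],[0,0,-0.03,0],[0,0,-0.01,0],[0,0,0,0],[0,0,0,0]]'; python3 d.py 0 0 0 91
python3 - <<'E'
from h import *
im,s=snap('wrist','w17',1.0); snap('top','t5',1.0); snap('scene','s5',1.0)
g=cv2.cvtColor(im,cv2.COLOR_BGR2GRAY)
c,si=np.cos(np.radians(1.0)),np.sin(np.radians(1.0))
inv=lambda x,y,z:(551.6+x*c-y*si,-79+x*si+y*c,z)
print(proj('wrist',inv(-29.9,135,40),s=s), proj('wrist',inv(-29.9,148,40),s=s))
for v in range(128,165,4): print(v,' '.join(f'{x:3d}' for x in g[v,268:304]))
E
```

```text
time: 50.3
tool_pos: [519.8, 25.5, 47.4]
tcp_rot: [180.0, 0.0, 91.0]
ft_force: [3.0, 0.7, 4.9]
finger_gap: 9.3
grip_force: 90.2
time: 50.7
tool_pos: [518.9, 25.5, 46.4]
tcp_rot: [-179.9, -0.0, 91.0]
ft_force: [0.3, -0.7, 0.5]
finger_gap: 35.1
grip_force: 0.0
time: 51.4
tool_pos: [519.2, 25.5, 151.1]
tcp_rot: [-179.9, -0.0, 91.0]
ft_force: [0.1, -0.8, 0.5]
finger_gap: 35.3
grip_force: 0.0
t 51.4 pos [519.2  25.5 151.1] rot [-179.94   -0.     91.  ] F [ 0.1 -0.8  0.5] gap 35.3 grip 0.0
shift(mm) [ -16.5 -519.5  151.1] turn -0.0
[283.53383478 157.67595765] [283.57038856 139.02432458]
128 137 139 139 140 136 134 135 134 137 136 139 136 135 131 116 111 112 115 124 134 160 205 228 233 232 233 233 232 233 232 231 232 231 232 231 233
132 137 135 136 125  96  81 108 129 135 136 134 139 137 125 115 109  98  89  75  99 150 205 229 233 234 232 233 233 226 195 156 137 166 213 230 234
136 136 135 136 126  97  81 108 130 132 137 135 137 136 128 115 105  97  85  81 112 157 203 228 232 232 230 233 232 224 201 162 149 179 218 230 231
140 135 139 134 127 115 100 118 135 137 136 134 136 134 129 112 106 
[... 267 characters left out ...]
 141 141 141 135 130 115 107 103 113 128 138 166 212 231 235 235 235 235 234 235 237 236 238 238 237 236 236
152 139 140 142 141 142 142 144 142 145 141 138 139 139 128 115 111 105 115 130 140 167 210 232 236 235 233 234 233 236 236 238 239 237 238 235 237
156 138 137 143 139 143 140 147 143 144 139 141 141 134 130 115 107 108 149 208 231 235 239 237 234 236 234 233 235 235 236 238 239 237 238 235 236
160 138 138 142 142 140 141 147 146 137 125 115 103  91  78  74  65  65  91 127 153 173 201 221 229 234 235 234 236 237 236 236 238 237 236 237 237
164 140 141 140 141 141 146 138 118  82  46  14   2  11   0  15   2  14   7  11  10   7  22  57 124 198 230 236 234 235 237 238 238 238 236 235 235
```

The pointer is back at its home column. Last, a numeric check of the holders and the door from above.

```bash
python3 -m handwheel '[[0,0,-0.03,0],[-0.03,0,-0.03,0],[-0.04,0,0,0],[-0.04,0,0,0],[-0.03,0,0,0],[-0.02,0,0,0],[0,0,0,0],[0,0,0,0]]'
python3 - <<'E'
from h import *
im,s=snap('wrist','w18',1.0); print(s['tool_pos'],s['tcp_rot'])
g=cv2.cvtColor(im,cv2.COLOR_BGR2GRAY).astype(np.float32); g=cv2.GaussianBlur(g,(0,0),.8)
c,si=np.cos(np.radians(1.0)),np.sin(np.radians(1.0))
corner=lambda x,y,z:np.array((551.6+(x+90)*c-(y+60)*si,-79+(x+90)*si+(y+60)*c,z))
tocor=lambda p:np.array(((p[0]-551.6)*c+(p[1]+79)*si-90,-(p[0]-551.6)*si+(p[1]+79)*c-60))
def prof(name,a,b,n,z,hw=8):
    out=[]
    for f in np.linspace(.1,.9,9):
        q=np.array(a)+f*(np.array(b)-np.array(a)); o=np.arange(-hw,hw+.1,.25)
        P=np.array([proj('wrist',corner(*(q+t*np.array(n)),z),s=s) for t in o],np.float32)
        v=cv2.remap(g,P[:,:1],P[:,1:],1).ravel(); d=np.abs(np.gradient(v)); out.append((round(float(o[d.argmax()]),1),int(d.max()*10)))
    print(name,out)
prof('near end A',(-110,-3),(-110,-47),(1,0),32); prof('near end B',(-110,-53),(-110,-97),(1,0),32)
prof('right side B',(-10,-100),(-100,-100),(0,1),32); prof('seam',(-10,-50),(-100,-50),(0,1),32,4)
prof('end A',(0,-3),(0,-47),(1,0),32,5); prof('end B',(0,-53),(0,-97),(1,0),32,5)
for n in('top','scene'):
    im=r.snapshot(n)[:,:,::-1]; hsv=cv2.cvtColor(im,cv2.COLOR_BGR2HSV)
    m=((hsv[...,0]>100)&(hsv[...,0]<125)&(hsv[...,1]>150)&(hsv[...,2]>60)).astype(np.uint8)
    ys,xs=np.nonzero(m); W=np.array([ray(n,p,85)[:2] for p in zip(xs,ys)]); k=(W[:,0]>440)&(W[:,0]<670)&(W[:,1]<-200)&(W[:,1]>-360); W=W[k]
    l=cv2.fitLine(W.astype(np.float32),cv2.DIST_HUBER,0,.01,.01).ravel(); print(n,'door line',len(W),'deg',np.degrees(np.arctan(l[1]/l[0])).round(2),l[2:].round(1))
E
```

```text
time: 52.35
tool_pos: [521.9, -134.3, 210.8]
tcp_rot: [-179.9, -0.1, 90.9]
ft_force: [-0.0, -0.4, 0.1]
finger_gap: 34.9
grip_force: 0.0
[ 521.92380339 -134.31716919  210.7727163 ] [-1.79890376e+02 -6.78313852e-02  9.09309733e+01]
near end A [(0.8, 115), (0.8, 118), (1.0, 107), (0.5, 110), (6.8, 144), (0.0, 108), (0.0, 109), (0.2, 109), (0.2, 107)]
near end B [(0.2, 5), (3.0, 6), (0.5, 7), (5.8, 5), (-0.5, 1), (-2.0, 1), (-2.0, 5), (-3.0, 11), (-8.0, 23)]
right side B [(-1.0, 1), (0.0, 1), (4.2, 2), (8.0, 139), (1.5, 110), (1.5, 126), (1.8, 123), (1.5, 127), (1.8, 126)]
seam [(1.5, 28), (1.5, 26), (1.5, 25), (1.2, 24), (1.2, 28), (1.5, 24), (1.5, 22), (1.5, 23), (1.5, 22)]
end A [(0.0, 165), (-0.2, 156), (-0.2, 166), (-0.5, 160), (-0.2, 161), (-0.2, 167), (-0.5, 167), (0.0, 167), (-0.5, 161)]
end B [(-5.0, 57), (-5.0, 59), (-5.0, 50), (-5.0, 67), (-4.8, 50), (-5.0, 68), (-5.0, 47), (-5.0, 65), (-5.0, 53)]
top door line 76 deg -3.35 [ 502.6 -242.1]
scene door line 191 deg 1.76 [ 556.9 -237.8]
```

```bash
python3 -m handwheel '[[0,0,-0.01,8.5],[0,0,-0.01,8.5],[0,0,-0.01,8.5],[0,0,0,8.5],[0,0,0,8.5],[0,0,0,8.5],[0,0,0,8.5],[0,0,0,8.5],[0,0,0,8.5],[0,0,0,8.5]]'; python3 -m handwheel '[[-0.02,0,0,5],[-0.03,0,0,0],[0,0,0,0],[0,0,0,0]]'
cat > chk.py <<'E'
from h import *
im,s=snap('wrist','w19',1.0); print(s['tool_pos'],s['tcp_rot'])
g=cv2.cvtColor(im,cv2.COLOR_BGR2GRAY).astype(np.float32); g=cv2.GaussianBlur(g,(0,0),.8)
c,si=np.cos(np.radians(1.0)),np.sin(np.radians(1.0))
corner=lambda x,y,z:np.array((551.6+(x+90)*c-(y+60)*si,-79+(x+90)*si+(y+60)*c,z))
def prof(name,a,b,n,z,hw=8):
    out=[]
    for f in np.linspace(.1,.9,9):
        q=np.array(a)+f*(np.array(b)-np.array(a)); o=np.arange(-hw,hw+.1,.25)
        P=np.array([proj('wrist',corner(*(q+t*np.array(n)),z),s=s) for t in o],np.float32)
        v=cv2.remap(g,P[:,:1],P[:,1:],1).ravel(); d=np.abs(np.gradient(v)); out.append((round(float(o[d.argmax()]),1),int(d.max()*10)))
    print(name,out)
prof('near end A',(-110,-3),(-110,-47),(1,0),32); prof('near end B',(-110,-53),(-110,-97),(1,0),32)
prof('right side B',(-10,-100),(-100,-100),(0,1),32); prof('seam',(-10,-50),(-100,-50),(0,1),32,4)
prof('end A',(0,-3),(0,-47),(1,0),32,5); prof('end B',(0,-53),(0,-97),(1,0),32,5)
# door top band from the wrist: blue pixels at z=85
hsv=cv2.cvtColor(im,cv2.COLOR_BGR2HSV); m=(hsv[...,0]>100)&(hsv[...,0]<125)&(hsv[...,1]>120)&(hsv[...,2]>50)
ys,xs=np.nonzero(m); W=np.array([ray('wrist',p,85,s=s)[:2] for p in zip(xs,ys)]); W=W[(W[:,0]>440)&(W[:,0]<670)&(W[:,1]<-210)&(W[:,1]>-300)]
for x in range(460,660,20):
    k=W[abs(W[:,0]-x)<5]; 
    if len(k): print(x,k[:,1].min().round(1),k[:,1].max().round(1))
E
python3 chk.py
```

```text
time: 53.5
tool_pos: [522.6, -133.3, 241.9]
tcp_rot: [-180.0, 0.0, 5.7]
ft_force: [0.0, -0.7, 0.3]
finger_gap: 35.1
grip_force: 0.0
time: 53.9
tool_pos: [472.7, -136.4, 242.3]
tcp_rot: [180.0, -0.1, 1.1]
ft_force: [-0.0, 0.5, 0.5]
finger_gap: 35.2
grip_force: 0.0
[ 472.72951653 -136.36314247  242.25484661] [ 1.79989470e+02 -5.83008899e-02  1.05246073e+00]
near end A [(0.2, 86), (-5.0, 85), (0.5, 86), (8.0, 96), (6.8, 138), (0.2, 89), (0.5, 95), (0.2, 96), (0.2, 96)]
near end B [(-5.2, 4), (-8.0, 3), (-7.8, 3), (-4.0, 12), (-8.0, 3), (4.8, 1), (-2.2, 16), (-3.5, 9), (-8.0, 8)]
right side B [(2.8, 36), (4.0, 1), (-4.5, 1), (8.0, 137), (-2.5, 13), (-1.8, 85), (-1.5, 85), (-1.5, 78), (-1.5, 72)]
seam [(-2.5, 101), (-2.8, 131), (0.2, 119), (-3.0, 126), (-3.2, 107), (-2.8, 123), (-3.2, 110), (-2.8, 123), (0.2, 111)]
end A [(-5.0, 0), (-5.0, 0), (-5.0, 0), (-5.0, 0), (-5.0, 0), (-5.0, 0), (-5.0, 0), (-5.0, 0), (-5.0, 0)]
end B [(-5.0, 0), (-5.0, 0), (-5.0, 0), (-5.0, 0), (-5.0, 0), (-5.0, 0), (-5.0, 0), (-5.0, 0), (-5.0, 0)]Traceback (most recent call last):
  File "chk.py", line 18, in <module>
    ys,xs=np.nonzero(m); W=np.array([ray('wrist',p,85,s=s)[:2] for p in zip(xs,ys)]); W=W[(W[:,0]>440)&(W[:,0]<670)&(W[:,1]<-210)&(W[:,1]>-300)]
                                     ~~~^^^^^^^^^^^^^^^^^^
  File "h.py", line 6, in ray
    p=P or r.camera_params(n); d=np.array([(uv[0]-p['cx'])/p['fx'],(uv[1]-p['cy'])/p['fy'],1.])
           ~~~~~~~~~~~~~~~^^^
ValueError: time passes only in moves, steps and waits
```

```bash
python3 -m handwheel '[[0.04,-0.01,0,0],[0.04,-0.02,0,0],[0.03,-0.015,0.02,0],[0.008,0,0.02,0],[0,0,0,0],[0,0,0,0],[0,0,0,0]]'; sed -i '3a from functools import lru_cache\n_cp=lru_cache(None)(r.camera_params)' h.py; sed -i 's/P or r.camera_params(n)/P or _cp(n)/; s/p=r.camera_params(n)/p=_cp(n)/' h.py; python3 chk.py
python3 - <<'E'
import numpy as np,cv2
a=cv2.imread('pics/w12_raw.png').astype(int);b=cv2.imread('pics/w19_raw.png').astype(int)
print('diff vs w12, holders region',abs(a-b)[120:235,195:320].mean(), abs(a-b)[120:235,320:430].mean())
E
```

```text
time: 54.65
tool_pos: [590.1, -90.4, 203.4]
tcp_rot: [180.0, -0.1, 1.0]
ft_force: [0.5, 0.6, 0.9]
finger_gap: 35.0
grip_force: 0.0
[590.10853681 -90.35319314 203.37175104] [ 1.79973133e+02 -8.41618156e-02  9.84815126e-01]
near end A [(-2.0, 7), (-1.0, 6), (-8.0, 6), (7.5, 39), (5.0, 55), (8.0, 36), (-7.0, 3), (8.0, 18), (8.0, 18)]
near end B [(8.0, 3), (8.0, 4), (-1.0, 3), (8.0, 3), (2.0, 2), (-5.0, 1), (8.0, 30), (2.0, 3), (8.0, 5)]
right side B [(-6.0, 1), (5.2, 1), (-5.5, 4), (7.2, 111), (-0.8, 4), (-5.5, 77), (5.0, 90), (5.2, 83), (5.8, 93)]
seam [(1.0, 74), (1.0, 65), (1.2, 54), (0.8, 62), (0.8, 69), (1.0, 64), (1.0, 56), (-1.8, 55), (0.5, 53)]
end A [(-0.5, 118), (-0.5, 115), (-0.8, 122), (-0.8, 126), (-0.8, 126), (-0.8, 129), (-0.8, 130), (-1.0, 127), (-0.2, 124)]
end B [(-4.0, 84), (-4.0, 86), (-4.2, 78), (-3.5, 79), (-4.2, 81), (-4.2, 83), (-3.0, 82), (-5.0, 72), (-5.0, 80)]
480 -245.4 -244.6
500 -246.2 -234.3
520 -246.1 -233.6
540 -245.2 -233.6
560 -245.2 -233.3
580 -244.9 -233.0
600 -244.2 -232.7
620 -244.0 -232.2
640 -243.6 -211.1
diff vs w12, holders region 20.802573913043478 15.244321475625824
```

The door edge runs at 1.0°, the same as the rig, so it is shut. Holder B's edges look shifted, so I'll locate the end holes of both holders in this view and in the one taken after placing.

Run:
```python
from h import *
import json
c,si=np.cos(np.radians(1.0)),np.sin(np.radians(1.0))
tocor=lambda p:np.array(((p[0]-551.6)*c+(p[1]+79)*si-90,-(p[0]-551.6)*si+(p[1]+79)*c-60))
for n in('w12','w19'):
    g=cv2.cvtColor(cv2.imread(f'pics/{n}_raw.png'),cv2.COLOR_BGR2GRAY); s=json.load(open(f'pics/{n}.json'))
    print(n,s['tool_pos'])
    P=cv2.SimpleBlobDetector_Params(); P.minArea=40;P.maxArea=400;P.minCircularity=.7;P.filterByConvexity=False
    for k in cv2.SimpleBlobDetector_create(P).detect(g): print(np.round(k.pt,1),round(k.size,1),tocor(ray('wrist',k.pt,32,s=s)).round(1))
g=cv2.cvtColor(cv2.imread('pics/w19_raw.png'),cv2.COLOR_BGR2GRAY)
for n in('w12','w19'):
    g=cv2.cvtColor(cv2.imread(f'pics/{n}_raw.png'),cv2.COLOR_BGR2GRAY)
    print(n)
    for v in range(108,260,8): print(v,' '.join(f'{x:3d}' for x in g[v,176:350:5]))
```

```text
w12 [589.4612100856363, -89.6657175422363, 202.97910281106365]
[285.7 232.2] 9.4 [-101.6  -74.7]
[231.6 230.8] 11.6 [-100.2  -25. ]
[227.5 134.3] 14.8 [-12.4 -24.8]
[286.3 134.4] 15.0 [-12.5 -74.9]
[117.5 232.6] 8.9 [-102.1   80.2]
w19 [590.108536810467, -90.3531931361542, 203.37175104199434]
[231.2 231. ] 11.8 [-100.4  -25. ]
[311.4 173.2] 14.0 [-46.1 -97.8]
[226.8 134.4] 14.7 [-12.3 -24.7]
[115.9 244.7] 9.8 [-114.1   83. ]
[117.  232.6] 8.5 [-102.    80.5]
w12
108  73 165  69  73  61  61  60  56  53  60  60  60  55  55  55  62  54  58  58  58  56  60  60  54  56  59  61  56  60  55  56  61  59  64  60
116  66 167  66  66  60  54  57  60  61  58  60  58  57  57  62  55  59  54  57  58  60  64  58  58  58  58  61  63  52  58  60  57  60  57  59
124  66 177  62  58  53 183 189 178 182 188 186 187 188 188 189 191 158 191 195 189 190 194 193 194 195 194 192 195 140 113 114 111 113 114 125
132  71 167  64  58  62 176 182 176 180 120  58  60 186 191 189 193 158 193 193 189 195  80  59  65 191 192 192 194 174 185 183 182 180 185 181
140  71 153  66  60  57 179 185 177 183 182  85 113 186 1
[... 4142 characters left out ...]
  62  61 179 186 167 176 184 125 178 188 187 192 184 180 113 134 193 123 192 195 177 112  84 183 193 170 192 191 187 193 194
228 179 182 160  64  57  60 150 108 101 101  92 103  63 174 186 174 164 102 106 108 107 113 133 149 149 107  91 180 190 166 191 195 178 193 194
236 107 108 103  70  39  41 103 108 105 106 107  98 107 108 110 109 109 106 108 109 106 108 111 109 106 111  90 181 189 183 194 193 186 190 190
244   9  98 105  84  37  33  23 106 107 110 107 109 105 107 110 108 110 108 110 109 106 106 111 109 110 112  74 174 182 174 188 190 174 186 187
252  17  95 109 100  34  42  17 107 108 104  76  72  29  94 111 109 110 110 110 110 111 110 104 107 107 109  80 104 176 171  25  74  72 125 192
```

Holder B has been knocked: its far hole moved from (−12.5,−74.9) to (−46.1,−97.8) in the corner frame. I'll hover over it and measure it before re-grasping.

```bash
python3 -m handwheel '[[-0.018,0.013,0.02,0],[-0.019,0.013,0.02,0],[0,0,0.015,0],[0,0,0,0],[0,0,0,0]]' 0.04
cat > holes.py <<'E'
from h import *
import json,sys
c,si=np.cos(np.radians(1.0)),np.sin(np.radians(1.0))
tocor=lambda p:np.array(((p[0]-551.6)*c+(p[1]+79)*si-90,-(p[0]-551.6)*si+(p[1]+79)*c-60))
n=sys.argv[1]
if len(sys.argv)>2: snap('wrist',n,1.0)
g=cv2.cvtColor(cv2.imread(f'pics/{n}_raw.png'),cv2.COLOR_BGR2GRAY); s=json.load(open(f'pics/{n}.json')); print(s)
P=cv2.SimpleBlobDetector_Params(); P.minArea=40;P.maxArea=900;P.minCircularity=.6;P.filterByConvexity=False;P.filterByInertia=False
for k in cv2.SimpleBlobDetector_create(P).detect(g): print(np.round(k.pt,1),round(k.size,1),tocor(ray('wrist',k.pt,32,s=s)).round(1))
E
python3 holes.py w20 new; python3 holes.py w13; python3 holes.py w18; python3 d.py 553.5 -116.8 40 1
python3 - <<'E'
import cv2
g=cv2.cvtColor(cv2.imread('pics/w20_raw.png'),cv2.COLOR_BGR2GRAY)
for v in range(100,290,8): print(v,' '.join(f'{x:3d}' for x in g[v,220:360:4]))
E
```

```text
time: 55.2
tool_pos: [553.9, -116.7, 148.1]
tcp_rot: [180.0, -0.1, 1.0]
ft_force: [-0.3, -0.4, 0.8]
finger_gap: 40.2
grip_force: 0.0
{'tool_pos': [553.9292529348979, -116.6767438076991, 148.11146477685978], 'tcp_rot': [179.99233775624538, -0.07896966898843409, 0.9768899570007662]}
[282.1 255.5] 9.1 [-136.2  -97.6]
[282.2 138.1] 17.8 [-46.  -97.7]
[174.8  87.8] 18.8 [-12.1 -24.6]
[ 69.  133.2] 23.3 [-42.6  52.4]
[ 47.5 228.9] 11.8 [-114.3   80.5]
[ 69.7 155. ] 42.9 [-58.   54.5]
[ 45.9 202.6] 10.8 [-93.6  78. ]
[281.4 161.7] 14.7 [-62.7 -97.1]
[ 67.7 312.8] 10.2 [-187.3   77.3]
[ 58.  260.3] 10.2 [-140.4   77.1]
[ 49.1 214.7] 9.0 [-103.    77.3]
[245.9 133.5] 9.5 [-42.8 -72.1]
[ 66.  302.6] 8.6 [-177.8   77.1]
[ 60. 271.] 8.8 [-149.6   77.1]
[281.9 119.9] 34.8 [-33.4 -97.5]
{'tool_pos': [519.4227761295115, 25.453092897800808, 151.46284853391762], 'tcp_rot': [-179.90559598218226, 0.006800706363084161, 91.2928088519719]}
[350.9 190.3] 21.1 [-69.4  48.6]
[309.  334.2] 12.6 [-97.3 -76.7]
[418.  281.3] 14.5 [-11.1 -26.5]
[180.9 134.1] 11.2 [-193.1   89.2]
[246.8 134.8] 11.7 [-146.1   89. ]
[... 3612 characters left out ...]
  95 102  98  95  95  96  98  90  97  94  88  90  95  89  92  98 100  98  96  93 168 175 175 172  31  62  71  68 138 173 176
260  72  61  17  19  90  93  97  92  92  98  94  90  92  95  94  97  97  97  99  94  97  97  98  96 164 168 169 156   8  27  68  68  66 161 170
268  68  32  16   9  94 100  95  96  97  96 100 100  98  96  98  95 102 104 103  97  95  96 100  98 169 170 169 156   0   7  35  65  69  66  21
276  49   3  11   1  81  93  89  94  97  90  89  93  94  95 126 163 167 161 165 165 155 153 153 156 167 166 166 135  17   5  12  53  66  64  63
284  15   4  16   9  77  97  95  97  95  92  95  92 113 166 166 165 164 163 164 166 164 164 164 165 166 165 168 119   5   1   0  12  66  63  66
```

B is square to the rig at (−88.7,−97.7). It was still in place before the gauge pull. I'll re-grip it and slide it home.

```bash
python3 -m handwheel '[[-0.001,0,0.035,0],[0,0,0.035,0],[0,0,0.02,0],[0,0,0.01,0],[0,0,0.005,0],[0,0,0,0],[0,0,0,0]]'; python3 d.py 553.5 -116.8 40.5 1
```

```text
time: 55.95
tool_pos: [553.6, -117.0, 43.7]
tcp_rot: [180.0, -0.1, 1.0]
ft_force: [0.9, -0.6, -0.1]
finger_gap: 39.7
grip_force: 0.0
t 55.95 pos [ 553.6 -117.    43.7] rot [ 1.7996e+02 -1.4000e-01  1.0100e+00] F [ 0.9 -0.6 -0.1] gap 39.7 grip 0.0
shift(mm) [-0.1 -0.2  3.2] turn 0.01
```

```bash
python3 -m handwheel '[[0,0,0.0028,0],[0,0,0,0],[0,0,0,0]]'; python3 -m handwheel '[[0,0,0,0],[0,0,0,0],[0,0,0,0],[0,0,0,0]]' 0 60; python3 -m handwheel '[[0.003,0,0,0],[0.004,0,0,0],[0.005,0,0,0],[0.005,0,0,0],[0.005,0,0,0],[0.004,0,0,0],[0.003,0,0,0],[0.002,0,0,0],[0,0,0,0],[0,0,0,0]]'
```

```text
time: 56.25
tool_pos: [552.5, -116.8, 39.6]
tcp_rot: [180.0, -0.0, 1.0]
ft_force: [-0.0, -0.9, -0.1]
finger_gap: 39.8
grip_force: 0.0
time: 56.65
tool_pos: [552.4, -116.8, 39.4]
tcp_rot: [180.0, -0.0, 1.0]
ft_force: [-0.8, -0.1, 2.4]
finger_gap: 11.0
grip_force: 58.5
time: 57.65
tool_pos: [583.3, -116.2, 39.4]
tcp_rot: [180.0, 0.0, 1.0]
ft_force: [-4.3, 0.1, 5.1]
finger_gap: 10.8
grip_force: 59.1
```

```bash
python3 -m handwheel '[[0.001,0,0,0],[0.001,0,0,0],[0,0,0,0],[0,0,0,0]]';python3 -m handwheel '[[0.001,0,0,0],[0,0,0,0],[0,0,0,0]]';python3 -m handwheel '[[0.001,0,0,0],[0,0,0,0],[0,0,0,0]]'
```

```text
time: 58.05
tool_pos: [585.0, -116.2, 39.4]
tcp_rot: [180.0, 0.0, 1.0]
ft_force: [-5.3, -0.8, 5.8]
finger_gap: 11.0
grip_force: 59.3
time: 58.35
tool_pos: [585.9, -116.1, 39.4]
tcp_rot: [180.0, 0.0, 1.0]
ft_force: [-5.0, -0.5, 5.6]
finger_gap: 10.9
grip_force: 59.3
time: 58.65
tool_pos: [586.0, -116.1, 39.4]
tcp_rot: [-180.0, 0.2, 1.0]
ft_force: [-10.7, 0.2, 10.5]
finger_gap: 11.1
grip_force: 60.0
```

```bash
python3 -m handwheel '[[0.001,0,0,0],[0,0,0,0],[0,0,0,0]]'
```

```text
time: 58.95
tool_pos: [586.0, -116.1, 39.4]
tcp_rot: [-180.0, 0.3, 1.0]
ft_force: [-17.3, -0.3, 16.1]
finger_gap: 11.0
grip_force: 60.8
```

Contact at x = 586.0. Now the slide left, about 23 mm.

```bash
python3 -m handwheel '[[-0.001,-0.002,0,0],[0,-0.003,0,0],[0,-0.003,0,0],[0,-0.003,0,0],[0,-0.003,0,0],[0,-0.003,0,0],[0,-0.003,0,0],[0,0,0,0],[0,0,0,0]]'; python3 -m handwheel '[[0,-0.001,0,0],[0,-0.001,0,0],[0,0,0,0],[0,0,0,0]]'; python3 -m handwheel '[[0,-0.001,0,0],[0,0,0,0],[0,0,0,0]]'
```

```text
time: 59.85
tool_pos: [585.6, -98.6, 39.5]
tcp_rot: [179.8, 0.1, 0.9]
ft_force: [-10.9, -10.7, 10.8]
finger_gap: 11.0
grip_force: 60.1
time: 60.25
tool_pos: [585.6, -96.9, 39.5]
tcp_rot: [179.8, 0.1, 0.9]
ft_force: [-11.3, -11.9, 9.8]
finger_gap: 10.9
grip_force: 59.9
time: 60.55
tool_pos: [585.6, -96.0, 39.6]
tcp_rot: [179.8, 0.1, 0.9]
ft_force: [-10.8, -12.1, 9.2]
finger_gap: 10.8
grip_force: 59.9
```

```bash
python3 -m handwheel '[[0,-0.001,0,0],[0,-0.001,0,0],[0,0,0,0],[0,0,0,0]]'; python3 -m handwheel '[[0,-0.001,0,0],[0,0,0,0],[0,0,0,0]]';python3 -m handwheel '[[0,-0.001,0,0],[0,0,0,0],[0,0,0,0]]'
```

```text
time: 60.95
tool_pos: [585.6, -94.0, 39.5]
tcp_rot: [179.8, 0.1, 0.9]
ft_force: [-10.1, -12.1, 9.8]
finger_gap: 11.4
grip_force: 59.9
time: 61.25
tool_pos: [585.6, -93.6, 39.6]
tcp_rot: [179.7, 0.1, 0.9]
ft_force: [-10.2, -15.0, 9.1]
finger_gap: 11.4
grip_force: 60.1
time: 61.55
tool_pos: [585.6, -93.4, 39.7]
tcp_rot: [179.7, 0.1, 0.9]
ft_force: [-10.8, -17.6, 9.2]
finger_gap: 11.1
grip_force: 60.1
```

```bash
python3 -m handwheel '[[0,-0.0007,0,0],[0,0,0,0],[0,0,0,0]]'
```

```text
time: 61.85
tool_pos: [585.7, -93.3, 39.7]
tcp_rot: [179.6, 0.1, 0.9]
ft_force: [-10.4, -20.8, 7.7]
finger_gap: 11.0
grip_force: 60.0
```

Seated. I'll release and check the holes from the same pose as before.

```bash
python3 -m handwheel '[[-0.0004,0.001,0,0],[0,0,0,0]]'; python3 -m handwheel '[[0,0,0,0],[0,0,0,0],[0,0,0,0]]' 0.028;python3 -m handwheel '[[0,0,-0.01,0],[0,0,-0.03,0],[0,0,-0.04,0],[0,0,-0.04,0],[0,0,-0.04,0],[0,0,0,0],[0,0,0,0],[0,0,0,0]]'; python3 holes.py w21 new; python3 chk.py | grep -E "end|right|seam|^[56]"
```

```text
time: 62.05
tool_pos: [585.6, -93.4, 39.6]
tcp_rot: [179.7, 0.1, 0.9]
ft_force: [-8.4, -16.3, 6.9]
finger_gap: 11.0
grip_force: 59.7
time: 62.35
tool_pos: [586.4, -89.0, 39.0]
tcp_rot: [-180.0, -0.0, 1.0]
ft_force: [0.3, -0.8, -0.6]
finger_gap: 28.1
grip_force: 0.0
time: 63.15
tool_pos: [585.8, -89.0, 198.3]
tcp_rot: [-180.0, 0.1, 1.0]
ft_force: [-0.3, -0.7, -0.1]
finger_gap: 28.3
grip_force: 0.0
{'tool_pos': [585.8366260350776, -89.02306072686946, 198.27973745705808], 'tcp_rot': [-179.974169159339, 0.0793952029517868, 1.0163583064902728]}
[231.8 227.7] 11.4 [-100.1  -25. ]
[286.9 229.4] 9.7 [-101.7  -74.8]
[227.6 129.2] 14.9 [-12.3 -24.8]
[287.7 129.2] 15.0 [-12.2 -75. ]
[228.6 183.6] 38.0 [-59.1 -23.8]
[113.2 241.2] 9.2 [-113.4   84.2]
[115.1 223.6] 8.6 [-96.3  80.3]
[316.2 177. ] 17.3 [ -53.1 -100. ]
near end A [(1.0, 7), (-1.5, 6), (1.2, 8), (7.0, 37), (5.8, 58), (7.5, 32), (8.0, 26), (7.8, 63), (8.0, 50)]
near end B [(-1.2, 5), (-0.8, 7), (7.8, 7), (6.8, 26), (6.0, 54), (8.0, 21), (3.2, 59), (-0.8, 23), (-0.8, 10)]
right side B [(0.8, 20), (1.2, 35), (1.0, 25), (1.0, 17), (1.8, 24), (1.2, 24), (1.2, 10), (-1.0, 18), (-1.2, 25)]
seam [(-1.5, 55), (-1.2, 56), (-1.0, 57), (-0.8, 52), (1.0, 43), (1.0, 41), (1.2, 42), (-1.2, 41), (0.8, 42)]
end A [(0.0, 117), (0.0, 109), (0.0, 113), (-0.5, 115), (-0.8, 120), (-0.8, 122), (-0.8, 123), (-0.8, 122), (-0.8, 121)]
end B [(-0.8, 125), (-0.8, 121), (-0.8, 121), (0.0, 120), (-0.8, 128), (-0.8, 126), (-0.8, 128), (-0.8, 124), (-0.8, 123)]
500 -246.3 -210.9
520 -246.0 -234.0
540 -245.4 -233.8
560 -245.2 -233.4
580 -244.8 -232.9
600 -244.2 -232.8
620 -244.0 -232.4
640 -243.8 -222.0
```

Both holders are flush again and the door is shut. B was knocked around the time of the gauge pull, so I'll repeat the pull now to keep the asked order clean.

```bash
python3 -m handwheel '[[-0.02,-0.03,0,0],[-0.025,-0.04,0,0],[-0.019,-0.04,0,-8],[0,-0.005,0,-8.2],[0,0,0,-8.2],[0,0,0,-8.2],[0,0,0,-8.2],[0,0,0,-8.2],[0,0,0,-8.2],[0,0,0,-8.2]]' 0.03;python3 -m handwheel '[[0,0,0,-8.2],[0,0,0,-8.2],[0,0,0,-8.2],[0,0,0.02,0],[0,0,0.03,0],[0,0,0,0],[0,0,0,0]]'; python3 d.py 520.4 25.5 47.4 91
```

```text
time: 64.25
tool_pos: [518.9, 24.5, 197.7]
tcp_rot: [-179.9, 0.1, 66.7]
ft_force: [0.3, 0.3, 0.2]
finger_gap: 30.1
grip_force: 0.0
time: 64.95
tool_pos: [518.6, 24.5, 148.2]
tcp_rot: [-179.8, -0.0, 91.0]
ft_force: [0.5, -1.0, -0.3]
finger_gap: 30.2
grip_force: 0.0
t 64.95 pos [518.6  24.5 148.2] rot [-1.7981e+02 -2.0000e-02  9.1000e+01] F [ 0.5 -1.  -0.3] gap 30.2 grip 0.0
shift(mm) [  1.    1.9 100.8] turn -0.0
```

```bash
python3 -m handwheel '[[0.001,0.001,0.03,0],[0,0,0.035,0],[0,0,0.02,0],[0,0,0.01,0],[0,0,0.002,0],[0,0,0,0],[0,0,0,0]]'; python3 d.py 520.4 25.5 47.4 91
```

```text
time: 65.65
tool_pos: [522.2, 25.4, 54.1]
tcp_rot: [179.8, 0.0, 91.0]
ft_force: [0.7, -0.3, 0.4]
finger_gap: 29.9
grip_force: 0.0
t 65.65 pos [522.2  25.4  54.1] rot [1.7984e+02 1.0000e-02 9.1000e+01] F [ 0.7 -0.3  0.4] gap 29.9 grip 0.0
shift(mm) [ 0.1 -1.8  6.7] turn -0.0
```

```bash
python3 -m handwheel '[[0,-0.0005,0.003,0],[0,0,0.0015,0],[0,0,0,0],[0,0,0,0]]'; python3 -m handwheel '[[0,0,0,0],[0,0,0,0],[0,0,0,0],[0,0,0,0]]' 0 90; python3 -m handwheel '[[0,-0.004,0,0],[0,-0.006,0,0],[0,-0.007,0,0],[0,-0.008,0,0],[0,-0.008,0,0],[0,-0.008,0,0],[0,-0.006,0,0],[0,-0.003,0,0],[0,0,0,0],[0,0,0,0]]'; python3 d.py 468.1 24.7 47.4 91
```

```text
time: 66.05
tool_pos: [520.2, 25.4, 47.7]
tcp_rot: [180.0, -0.0, 91.0]
ft_force: [0.1, -0.3, 0.3]
finger_gap: 30.0
grip_force: 0.0
time: 66.45
tool_pos: [520.4, 25.4, 48.0]
tcp_rot: [180.0, 0.0, 91.0]
ft_force: [-3.1, -0.2, 4.8]
finger_gap: 8.9
grip_force: 88.7
time: 67.45
tool_pos: [471.8, 24.6, 48.1]
tcp_rot: [179.7, -0.0, 91.0]
ft_force: [10.7, 1.1, -5.8]
finger_gap: 8.9
grip_force: 88.1
t 67.45 pos [471.8  24.6  48.1] rot [179.73  -0.    90.99] F [10.7  1.1 -5.8] gap 8.9 grip 88.1
shift(mm) [ 0.1 -3.7  0.7] turn -0.01
```

```bash
python3 -m handwheel '[[0,-0.002,0,0],[0,-0.0018,0,0],[0,0,0,0],[0,0,0,0]]'
python3 - <<'E'
from h import *
im,s=snap('wrist','w22',1.0); print(s['time'],s['tool_pos'],s['ft_force'])
g=cv2.cvtColor(im,cv2.COLOR_BGR2GRAY)
for v in (133,138,185,190,195): print(v,' '.join(f'{x:3d}' for x in g[v,270:295]))
E
```

```text
time: 67.85
tool_pos: [468.2, 24.5, 48.2]
tcp_rot: [179.7, -0.0, 91.0]
ft_force: [10.9, 1.3, -6.3]
finger_gap: 9.0
grip_force: 88.4
67.85 [468.17137767  24.54730516  48.16383618] [10.92040305  1.28287713 -6.25103941]
133 152 149 148 147 138 112  87  85  89  90  90  91  94  96  92 100  97  96 141 210 238 242 242 241 241
138 135 136 133 134 132 102  88  80  82  88  93  94  94  91 100 100  95  98 110 156 181 190 187 189 190
185 147 145 149 148 150 149 145 144 137 120 108 106 104 105 112 125 138 145 153 165 174 179 181 178 176
190 146 147 149 150 150 150 147 147 138 121 109 102 107 107 112 128 141 142 145 150 145 148 147 146 144
195 147 145 146 147 149 145 147 139 130 121 108 102 106 106 111 121 138 144 140 147 142 146 148 144 142
```

Level again: clip centre ≈281.8, pointer 282. I'll hold for over two seconds, then return.

```bash
python3 -m handwheel '[[0,0,0,0],[0,0,0,0],[0,0,0,0],[0,0,0,0],[0,0,0,0],[0,0,0,0],[0,0,0,0],[0,0,0,0],[0,0,0,0],[0,0,0,0]]'; python3 -m handwheel '[[0,0,0,0],[0,0,0,0],[0,0,0,0],[0,0,0,0],[0,0,0,0],[0,0,0,0],[0,0,0,0],[0,0,0,0],[0,0,0,0],[0,0,0,0]]' | head -2; python3 -m handwheel '[[0,0,0,0],[0,0,0,0],[0,0,0,0],[0,0,0,0]]' | head -2; python3 -m handwheel '[[0,0.004,0,0],[0,0.007,0,0],[0,0.008,0,0],[0,0.008,0,0],[0,0.008,0,0],[0,0.008,0,0],[0,0.005,0,0],[0,0.003,0,0],[0,0,0,0],[0,0,0,0]]'; python3 -m handwheel '[[0,0.0015,0,0],[0,0.001,0,0],[0,0,0,0],[0,0,0,0]]'
```

```text
time: 68.9
tool_pos: [468.2, 24.6, 48.2]
tcp_rot: [179.7, -0.0, 91.0]
ft_force: [11.2, 0.4, -6.9]
finger_gap: 9.0
grip_force: 88.5
time: 69.9
tool_pos: [468.2, 24.6, 48.1]
time: 70.3
tool_pos: [468.2, 24.5, 48.1]
time: 71.3
tool_pos: [517.7, 25.4, 48.1]
tcp_rot: [180.0, 0.0, 91.0]
ft_force: [2.9, 0.5, 4.8]
finger_gap: 8.7
grip_force: 89.9
time: 71.7
tool_pos: [520.0, 25.4, 48.1]
tcp_rot: [180.0, 0.0, 91.0]
ft_force: [3.1, -0.1, 6.0]
finger_gap: 8.8
grip_force: 90.0
```

Release, rise clear, turn back and check everything once more.

```bash
python3 -m handwheel '[[0,0,0,0],[0,0,0,0],[0,0,0,0],[0,0,0,0]]' 0.035 | head -2; python3 -m handwheel '[[0,0,-0.01,0],[0,0,-0.02,0],[0,0,-0.035,0],[0,0,-0.035,0],[0,0,-0.03,0],[0,0,-0.02,0],[0,0,0,8.2],[0,0,0,8.2],[0,0,0,8.2],[0,0,0,8.2]]' | head -2; python3 -m handwheel '[[0,0,0,8.2],[0,0,0,8.2],[0,0,0,8.2],[0,0,0,8.2],[0,0,0,8.2],[0,0,0,8.2],[0,0,0,8],[0.02,0.03,0,0],[0.025,0.04,0,0],[0.02,0.04,0,0]]' | head -2; python3 -m handwheel '[[0,0,0,0],[0,0,0,0],[0,0,0,0]]';  python3 holes.py w23 new; python3 chk.py | grep -E "end|seam|^[56]"
python3 - <<'E'
from h import *
import json
s=json.load(open('pics/w23.json')); 
c,si=np.cos(np.radians(1.0)),np.sin(np.radians(1.0))
g=cv2.cvtColor(cv2.imread('pics/w23_raw.png'),cv2.COLOR_BGR2GRAY)
# plate at home: profile along rig x across the plate top (z 58) at rig y 100
f=lambda x,y,z:(551.6+x*c-y*si,-79+x*si+y*c,z)
print([(x,int(g[tuple(proj('wrist',f(x,112,58),s=s).round().astype(int)[::-1])])) for x in range(-60,-10,2)])
E
```

```text
time: 72.1
tool_pos: [519.1, 25.4, 47.1]
time: 73.1
tool_pos: [519.9, 25.4, 198.6]
time: 74.1
tool_pos: [587.8, -84.3, 198.8]
time: 74.4
tool_pos: [586.5, -82.8, 198.0]
tcp_rot: [-180.0, 0.0, 1.0]
ft_force: [-0.2, 0.5, -0.3]
finger_gap: 35.3
grip_force: 0.0
{'tool_pos': [586.5001395052305, -82.82352097263667, 197.97773838125912], 'tcp_rot': [-179.97688064360977, 0.010224010936649847, 1.0102220570515947]}
[238.7 229.8] 10.5 [-101.  -25.]
[293.4 230.3] 9.5 [-101.5  -74.5]
[295.  130.5] 15.2 [-12.3 -75. ]
[234.8 130.4] 14.6 [-12.3 -24.6]
[236.2 181.7] 35.5 [-56.4 -24.3]
[287.2 192.2] 45.2 [-65.7 -68.7]
[121.7 224.1] 9.0 [-95.6  80.3]
near end A [(-1.2, 7), (-1.5, 9), (-1.2, 7), (7.5, 40), (5.5, 53), (7.0, 23), (7.2, 64), (8.0, 38), (8.0, 25)]
near end B [(-0.2, 4), (8.0, 13), (8.0, 13), (7.5, 33), (5.5, 54), (8.0, 49), (-1.5, 14), (1.5, 12), (-1.2, 12)]
seam [(1.0, 50), (-1.5, 47), (-1.5, 45), (-1.5, 46), (1.5, 47), (-1.0, 47), (-1.0, 47), (1.5, 43), (0.8, 54)]
end A [(-0.2, 116), (-0.2, 112), (-0.2, 114), (-0.2, 116), (-1.0, 106), (-1.0, 117), (-0.8, 122), (-0.5, 121), (0.0, 121)]
end B [(0.0, 124), (-0.8, 123), (0.0, 124), (-0.2, 123), (0.0, 118), (0.0, 120), (0.0, 122), (0.0, 116), (0.0, 121)]
500 -246.1 -234.3
520 -246.1 -234.2
540 -245.5 -233.8
560 -245.0 -233.4
580 -244.7 -233.0
600 -244.4 -232.8
620 -244.2 -232.5
640 -243.9 -220.1
[(-60, 99), (-58, 101), (-56, 100), (-54, 100), (-52, 97), (-50, 95), (-48, 98), (-46, 101), (-44, 106), (-42, 104), (-40, 100), (-38, 99), (-36, 94), (-34, 33), (-32, 23), (-30, 6), (-28, 17), (-26, 21), (-24, 11), (-22, 6), (-20, 0), (-18, 5), (-16, 4), (-14, 11), (-12, 20)]
```

The holders are flush, the door is shut and the gauge is home.

```bash
python3 -c "
from bench import r
print(r.hand_in())"
```

```text
the job is handed in; nothing more can be done
None
```

I handed the job in: the square is in the tray, both holders are flush in the corner, the door is shut, and the gauge was drawn level with the clip, held over 2 s and returned home; holder B got knocked around the first pull, so I reseated it with the door shut and repeated the pull.

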